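# Proof-load lamp-hanger straps on the bench pull tester

## Robot

A 7-joint arm with a two-finger parallel gripper is mounted at the origin on the work surface. World frame = base frame: x ahead of the robot, y to its left, z up, the work surface at z = 0. Lengths are in m, angles in rad, forces in N, time in s.
With the tool pointing down it reaches from about 0.425 to 0.925 m from the base axis. Payload 6.8 kg.
Tool frame: the origin (TCP) lies at the very end of the fingers, on their centre line; the grasp point (between the pads) lies 19 mm behind it; z points along the fingers, y is the line along which they close (so a half turn about z gives the same grasp; the last joint's range is limited). The gripper opens to 85 mm and grips with 20 to 120 N. Pads are 22 mm wide; open, the fingers measure 114 mm over their backs; the gripper's body (76 mm by 85 mm) begins 54 mm behind the grasp point. The pads swing forward as they close: fully open they stand 13 mm farther back than shut.
Start: joints at [1.004, 0.477, 0.022, 1.555, -0.011, 1.109, -0.083], TCP at [0.299, -0.605, 0.231] pointing down, gripper open.
Joint ranges: [-2.96, 2.96], [-0.34, 2.1], [-1.41, 1.46], [0.24, 2.44], [-1.37, 4.51], [0.17, 1.92], [-2.96, 2.96]. Speed limits (rad/s): [2.39, 2.39, 3.14, 3.14, 3.14, 3.14, 3.14].

## Interface

Orientations are given as a rotation vector (axis times angle).
In Python, from bench import monitor, optics, r gives the robot as it stands.
- The arm moves only by the shell command python3 -m crank 'ROWS' [OPENING] [FORCE]. ROWS is JSON, a list of rows, each a list of 2 entries, a list of its own where there are three numbers: the shift along the tool's x, y, z in cm, then the turn, a rotation vector about the tool's x, y, z in rad. A call has 1 to 5 rows; each row shifts and turns the commanded pose from where the row before left it, along the tool's axes as they then stand; what a row does not reach is not made up. A row lasts 1/10 s, in which the tool goes at most 50 mm and 8.59 degrees, less where a joint would pass 70% of its speed; a pose out of reach is approached as far as the arm can. A call is refused whole if a number of a shift passes 5 or a number of a turn 0.15, either way. A call with a gripper value outside its range is refused whole. OPENING is the finger opening in cm, from 0 to 8.54, set as the call begins (- or left out, the last holds). The fingers move at their own pace and stop on an object; FORCE is the grip in N (left out, the last holds). Time passes only in rows, so rows that do not move let the fingers close. It gives the time, the measured TCP pose, the force, the opening and the grip force at its end, in the units of the state.
- monitor.get_obs(): the state, without advancing time (a new reading comes with each control period).
- optics.grab_frame(name): name is "side" or "top"; returns (picture, depth): 480x640x3 uint8, red, green, blue; 480x640 float32, m along the optical axis (not along the pixel's ray), 0 where there is no reading.
- optics.camera_model(name): a dict with "vertical_fov" (degrees; the focal length in pixels is half the picture's height over the tangent of half this angle, whatever the lens; pixels are square), "cx", "cy" (the principal point, pixels), "R" (3x3) and "t" (3): a world point X has camera coordinates R X + t. Camera axes: x right, y down, z forward; pixel columns grow to the right and rows downward; lengths in m; the calibration is good to about 2 mm. A picture is of the moment at which its call begins. camera_model takes no time and is no camera call.
- r.hand_in(): hands the job in; it is judged then, once.
The state is a dict: "clock": time; "joints": joint angles; "qvel": joint speeds; "tau": joint torques, N m; "tcp_pos": TCP position; "orientation": TCP orientation; "contact_force": force on the tool from outside, world axes, zero at the start; "moment": the same for the moment, N m; "grip_width": finger opening in m; "gripper_force": force on a finger pad.
Only numpy, scipy, OpenCV 4.12 (cv2) and the standard library are available. Lean on these libraries where they do the work, as an engineer would, in place of code of your own. Each camera call takes 0.05 s, during which the arm holds its last target. There are 200 camera calls.

## Task

Proof-load the grey lamp-hanger straps on the bench one at a time, working up the scale (narrow, then medium, then wide; one width may be missing): lower the strap over the tester's two pins until it lies flush on both shoulders, draw the handle back until the red pointer stands at that strap's line (first line after zero for narrow, second for medium, third for wide), hold it there for a full five seconds without straining it past the line, let the handle return, and lay the strap flat in the black tray before taking the next. Finish with the tester empty and home, and do not disturb the meter, junction box and screwdriver.

Things in the scene. Friction and masses are not known exactly. Their poses are not given: they have to be found in the camera images.
- narrow_mid (a point): middle (half-way up, 4 mm above the bench when lying) of the narrow loose grey plastic strap: flat bar 140 (x) x 22 (y) x 8 (z) mm, two 11 mm through holes on its centre line 50 mm either side of the middle; either face up, either end first. Lies on the bench's far part, long side roughly along the robot's x. Its line on the scale: the first. May be absent.
- medium_mid (a point): middle (half-way up, 4 mm above the bench when lying) of the medium loose grey plastic strap: flat bar 140 (x) x 36 (y) x 8 (z) mm, two 11 mm through holes on its centre line 50 mm either side of the middle; either face up, either end first. Lies on the bench's far part, long side roughly along the robot's x. Its line on the scale: the second. May be absent.
- wide_mid (a point): middle (half-way up, 4 mm above the bench when lying) of the wide loose grey plastic strap: flat bar 140 (x) x 52 (y) x 8 (z) mm, two 11 mm through holes on its centre line 50 mm either side of the middle; either face up, either end first. Lies on the bench's far part, long side roughly along the robot's x. Its line on the scale: the third. May be absent.
- nest (a point): fixed point on the bench pull tester (grey base 90 x 370 x 20 mm, long side along its y, z up): where a strap's middle comes when it lies flush on both pins, gauge at rest; midway between the pins, 59 mm above the bench. The strap's long side then lies along this y. Below a strap there are 31 mm of free height over the base between the two shoulders.
- anchor (a point): foot of the tester's fixed anchor pin, on top of its shoulder, 55 mm above the bench, 50 mm to +y of nest. The pin is upright, 8 mm thick, tapered above 71 mm and ending 81 mm above the bench; the round shoulder under it is 20 mm wide.
- hook_pin (a point): foot of the hook pin, of the same shape and height as the anchor pin, on the end of the gauge rod; 50 mm to -y of nest at rest, slides along y with rod and carriage.
- handle (a point): middle of the black grip bar of the D-handle on the tester's carriage: 14 x 14 mm in section, 74 mm free between its end posts, level along the tester's x, 85 mm above the bench, 245 mm to -y of nest at rest. It is drawn along -y (same axes as nest). The gauge barrel, 64 mm high (red pointer to 69), begins 50 mm to its +y; nothing stands at its -y.
- carriage (a joint): how far carriage, gauge and handle are drawn back along -y, m: 0 at the home stop, at most 0.085. A weak spring (3 N at home, 5 N fully drawn) takes it home when let go. With no strap on the pins the hook just comes along; with one, about 3 mm of play is taken up first, then each mm draws the gauge 1 mm.
- hook (a joint): gauge reading, m: how far its spring (300 N/m) is drawn out = distance of the red pointer from the zero line on the white scale on top of the barrel. The pointer moves to +y over the scale. Zero line at 0, first 0.017, second 0.033, third 0.050; at most 0.065. At the third line the whole pull on the handle is about 20 N.
- tray: fixed shallow black open tray for proofed straps, 190 (its x) x 250 (y) x 28 mm high, walls and floor 4 to 5 mm thick; origin at the centre of its underside, z up. The straps fit side by side with their long side along the tray's x.
- meter: grey hand-held multimeter lying on the bench, 150 x 75 x 43 mm, origin under its centre; leave alone
- junction_box: grey plastic junction box 85 x 85 x 48 mm (97 mm over its cable entries), origin under its centre; leave alone
- screwdriver: screwdriver lying on the bench, handle to its -x; leave alone
There are look-alikes about, which are no part of the job. What is shaped like the part that bears wide_mid but orange is not meant.

How it is judged:
On the way, in this order (a step that is already met when the one before it is completed fails the run):
1. the narrow strap lies flush on both pins of the tester, gauge not yet drawn (z of narrow_mid in the frame of nest between -0.003 and 0.003 m and horizontal distance between narrow_mid and nest below 0.008 m and angle between narrow_mid's own z axis and vertical below 0.05 rad and angle between the x axis of narrow_mid and the y axis of nest, either way round below 0.06 rad and y of narrow_mid in the frame of handle below 0.2525 m), for 0.3 s.
2. with the narrow strap on the pins the pointer stands at the first line (within 4 mm), held for 4.5 s (z of narrow_mid in the frame of nest between -0.003 and 0.003 m and horizontal distance between narrow_mid and nest below 0.008 m and angle between narrow_mid's own z axis and vertical below 0.05 rad and angle between the x axis of narrow_mid and the y axis of nest, either way round below 0.06 rad and y of narrow_mid in the frame of handle between 0.2595 and 0.2675 m), for 4.5 s.
3. the narrow strap lies flat in the tray (x of narrow_mid in the frame of tray between -0.06 and 0.06 m and y of narrow_mid in the frame of tray between -0.12 and 0.12 m and z of narrow_mid in the frame of tray between 0 and 0.028 m and angle between narrow_mid's own z axis and vertical below 0.2 rad), for 0.2 s.
4. the medium strap lies flush on both pins of the tester, gauge not yet drawn (z of medium_mid in the frame of nest between -0.003 and 0.003 m and horizontal distance between medium_mid and nest below 0.008 m and angle between medium_mid's own z axis and vertical below 0.05 rad and angle between the x axis of medium_mid and the y axis of nest, either way round below 0.06 rad and y of medium_mid in the frame of handle below 0.2525 m), for 0.3 s.
5. with the medium strap on the pins the pointer stands at the second line (within 4 mm), held for 4.5 s (z of medium_mid in the frame of nest between -0.003 and 0.003 m and horizontal distance between medium_mid and nest below 0.008 m and angle between medium_mid's own z axis and vertical below 0.05 rad and angle between the x axis of medium_mid and the y axis of nest, either way round below 0.06 rad and y of medium_mid in the frame of handle between 0.2755 and 0.2835 m), for 4.5 s.
6. the medium strap lies flat in the tray (x of medium_mid in the frame of tray between -0.06 and 0.06 m and y of medium_mid in the frame of tray between -0.12 and 0.12 m and z of medium_mid in the frame of tray between 0 and 0.028 m and angle between medium_mid's own z axis and vertical below 0.2 rad), for 0.2 s.
7. the wide strap lies flush on both pins of the tester, gauge not yet drawn (z of wide_mid in the frame of nest between -0.003 and 0.003 m and horizontal distance between wide_mid and nest below 0.008 m and angle between wide_mid's own z axis and vertical below 0.05 rad and angle between the x axis of wide_mid and the y axis of nest, either way round below 0.06 rad and y of wide_mid in the frame of handle below 0.2525 m), for 0.3 s.
8. with the wide strap on the pins the pointer stands at the third line (within 4 mm), held for 4.5 s (z of wide_mid in the frame of nest between -0.003 and 0.003 m and horizontal distance between wide_mid and nest below 0.008 m and angle between wide_mid's own z axis and vertical below 0.05 rad and angle between the x axis of wide_mid and the y axis of nest, either way round below 0.06 rad and y of wide_mid in the frame of handle between 0.2925 and 0.3005 m), for 4.5 s.
9. the wide strap lies flat in the tray (x of wide_mid in the frame of tray between -0.06 and 0.06 m and y of wide_mid in the frame of tray between -0.12 and 0.12 m and z of wide_mid in the frame of tray between 0 and 0.028 m and angle between wide_mid's own z axis and vertical below 0.2 rad), for 0.2 s.
At the end, for the whole second after the job is handed in: every strap that was on the bench lies flat (within 0.2 rad) and at rest in the tray, its middle within 60 mm of the tray's centre along x and 120 mm along y and below the rim; carriage and gauge are back home within 6 mm (all of step 3 and all of step 6 and all of step 9 and linear speed of each of narrow, medium, wide below 0.03 m/s and value of joint each of carriage, hook below 0.006 m); the robot touches nothing.
It fails at once if the narrow strap overloaded: pointer more than 9 mm past its line (z of narrow_mid in the frame of nest between -0.003 and 0.003 m and horizontal distance between narrow_mid and nest below 0.008 m and angle between narrow_mid's own z axis and vertical below 0.05 rad and angle between the x axis of narrow_mid and the y axis of nest, either way round below 0.06 rad and y of narrow_mid in the frame of handle above 0.2725 m).
It fails at once if the medium strap overloaded: pointer more than 9 mm past its line (z of medium_mid in the frame of nest between -0.003 and 0.003 m and horizontal distance between medium_mid and nest below 0.008 m and angle between medium_mid's own z axis and vertical below 0.05 rad and angle between the x axis of medium_mid and the y axis of nest, either way round below 0.06 rad and y of medium_mid in the frame of handle above 0.2885 m).
It fails at once if the wide strap overloaded: pointer more than 9 mm past its line (z of wide_mid in the frame of nest between -0.003 and 0.003 m and horizontal distance between wide_mid and nest below 0.008 m and angle between wide_mid's own z axis and vertical below 0.05 rad and angle between the x axis of wide_mid and the y axis of nest, either way round below 0.06 rad and y of wide_mid in the frame of handle above 0.3055 m).
It fails at once if the meter, junction box or screwdriver pushed aside by more than 30 mm (distance of any of meter, junction_box, screwdriver from where it was at the start of the episode above 0.03 m).
Of narrow, medium, wide only 2 to 3 are there at a start; the rules pass over those that are not, and their reading is None.
At some moment in a run one of narrow, medium, wide may be knocked a few centimetres aside while the robot is not near it.
Once in a run the grip may slacken for a moment while it holds something.
It also fails if it takes over 210 s, if anything falls off the work surface, if the arm or the gripper's body presses on something with over 40 N, if the wrist force passes 120 N, or if a joint passes its speed limit or range.

## Working session

There is one attempt and no reset: what is moved stays moved. The work goes in short steps, Python scripts to look and compute and a shell command to move; the robot and the scene stay as the last step left them, time stands still between calls to the robot, and variables do not carry over. Pictures are saved under pics/ and viewed, at most 14 in all, crops included, and the job is handed in when it is done.

```bash
ls; mkdir -p pics
cat > h.py <<'E'
import numpy as np, cv2
from bench import monitor, optics, r
from scipy.spatial.transform import Rotation as Ro
def cloud(name):
    p,d=optics.grab_frame(name); m=optics.camera_model(name)
    f=240/np.tan(np.radians(m["vertical_fov"])/2)
    v,u=np.mgrid[:480,:640]
    c=np.stack([(u-m["cx"])/f*d,(v-m["cy"])/f*d,d],-1)
    X=(c-np.array(m["t"]))@np.array(m["R"])
    X[d==0]=np.nan
    return p,X
def save(p,n): cv2.imwrite('pics/'+n,p[:,:,::-1])
E
python3 - <<'E'
from h import *
for n in("top","side"):
    p,X=cloud(n); save(p,n+'0.png'); np.savez('/tmp/'+n,p=p,X=X)
    print(optics.camera_model(n))
o=monitor.get_obs(); print(o)
E
```

```text
pics
{'vertical_fov': 47.094578573135394, 'cx': 328.1575488538718, 'cy': 232.2041885775921, 'R': array([[-0.02392661, -0.99967442,  0.0088645 ],
       [-0.98478161,  0.02204149, -0.17239302],
       [ 0.17214151, -0.01285437, -0.98498836]]), 't': array([-0.06937257,  0.57710162,  1.31363393])}
{'vertical_fov': 43.49808070004205, 'cx': 326.16132041401005, 'cy': 256.89556154616594, 'R': array([[-0.97776542, -0.20858229,  0.02163806],
       [-0.13471459,  0.5456973 , -0.82708309],
       [ 0.16070705, -0.81160821, -0.56166303]]), 't': array([0.5399821 , 0.18021135, 1.18140655])}
{'clock': 0.1, 'joints': array([ 1.00386988,  0.47773735,  0.02231079,  1.55634334, -0.01151682,
        1.10932324, -0.08310054]), 'qvel': array([-2.44209593e-05, -1.54225281e-03, -5.34676991e-04, -1.67842594e-03,
       -5.02523601e-04,  1.80567321e-04, -8.91582391e-04]), 'tau': array([ 4.65682082e-03, -5.97763288e+01,  1.61386382e+00, -2.81958228e+01,
        1.28656442e-02,  5.02871015e-03,  2.23648726e-05]), 'tcp_pos': array([ 0.29872752, -0.60469637,  0.23041288]), 'orientation': array([-3.05769470e+00, -7.14111747e-01,  7.43513653e-04]), 'contact_force': array([ 0.09732825,  0.12748205, -0.10505305]), 'moment': array([-0.00349063,  0.06914357, -0.00922677]), 'gripper_force': 0.0, 'grip_width': 0.08556709885059353}
```

View pics/top0.png

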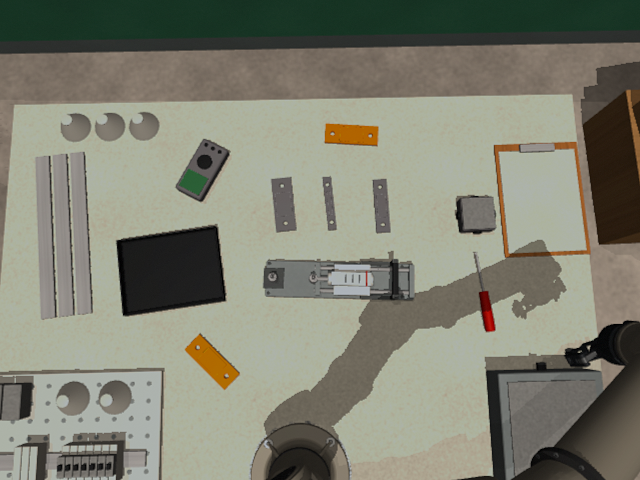

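View pics/side0.png

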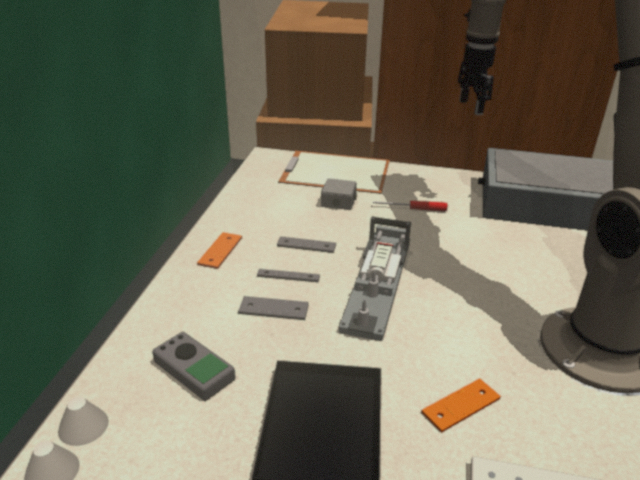

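Top view: straps are wide (284,205), narrow (329,204) and medium (381,206). The tester has its anchor pin at (273,277), hook pin at (313,277) and handle at about (395,280). The tray is at (172,270). Orange look-alikes are at (351,134) and (212,361).

```bash
cat >> h.py <<'E'
def rect(P):
    (c,s,a)=cv2.minAreaRect(P[:,:2].astype(np.float32)*1000)
    if s[0]<s[1]: s=s[::-1]; a+=90
    a=(a+90)%180-90
    return np.round(np.array(c)/1000,4),np.round(s,0),round(a,1),round(float(np.median(P[:,2])),4)
def straps(p,X,zlo=.004,zhi=.013,xmin=.55,xr=(.6,1.0),yr=(-.3,.2)):
    pi=p.astype(int); sat=pi.max(2)-pi.min(2)
    m=(X[...,2]>zlo)&(X[...,2]<zhi)&(sat<45)&(pi.max(2)<150)&(X[...,0]>xr[0])&(X[...,0]<xr[1])&(X[...,1]>yr[0])&(X[...,1]<yr[1])
    n,l,st,_=cv2.connectedComponentsWithStats(m.astype(np.uint8))
    return [(st[i,:4].tolist(),rect(X[l==i])) for i in range(1,n) if st[i,4]>80]
E
python3 - <<'E'
from h import *
for n in("top","side"):
    z=np.load('/tmp/'+n+'.npz'); p,X=z['p'],z['X']
    print(n,'bench z',np.nanmedian(X[200:300,240:260,2]) if n=="top" else np.nanmedian(X[340:360,240:260,2]))
    for s in straps(p,X): print(s)
    x,y,zz=X[...,0],X[...,1],X[...,2]
    R=(x>.38)&(x<.66)&(y>-.33)&(y<.18)
    print('base',rect(X[R&(zz>.013)&(zz<.026)]))
    print('all',rect(X[R&(zz>.013)&(zz<.2)]), 'maxz',np.nanmax(zz[R]))
    for lo,hi in((.048,.06),(.06,.078),(.078,.1)):
        m=R&(zz>lo)&(zz<hi); k,l,st,c=cv2.connectedComponentsWithStats(m.astype(np.uint8))
        for i in range(1,k):
            if st[i,4]>5: print(lo,st[i],rect(X[l==i]))
    R=(x>.3)&(x<.8)&(y>.14)&(y<.55)&(p.max(2)<60)&(zz<.04)&(zz>.0)
    print('tray',rect(X[R]))
E
```

```text
top bench z 0.000502909647334635
([271, 177, 25, 50], (array([0.6643, 0.0307]), array([131.,  53.]), 4.2, 0.0087))
([323, 177, 14, 49], (array([ 0.6644, -0.0878]), array([129.,  22.]), 4.6, 0.0085))
([372, 179, 18, 46], (array([ 0.6601, -0.2213]), array([121.,  37.]), 1.8, 0.0089))
base (array([ 0.536 , -0.0575]), array([470., 249.]), 88.9, 0.0205)
all (array([ 0.5357, -0.0586]), array([472., 251.]), 88.6, 0.0264) maxz 0.10007128665898836
0.048 [269 273   8   9  43] (array([0.4671, 0.0551]), array([20., 17.]), 0.6, 0.0551)
0.048 [328 273   4   2   7] (array([ 0.4725, -0.0834]), array([8., 3.]), -79.5, 0.0559)
0.048 [310 274  13   9  50] (array([ 0.4642, -0.0485]), array([29., 19.]), -67.0, 0.0543)
0.048 [324 276   8   5  15] (array([ 0.4619, -0.0783]), array([18.,  7.]), -82.4, 0.0572)
0.048 [328 280   4   6  14] (array([ 0.4502, -0.0822]), array([10.,  8.]), 17.3, 0.0545)
0.06 [328 271  46  16 533] (array([ 0.4571, -0.1339]), array([109.,  36.]), -89.9, 0.0649)
0.06 [272 275   2   4   6] (array([0.4666, 0.0537]), array([6., 3.]), -8.1, 0.0706)
0.06 [312 276   6   4   9] (array([ 0.4
[... 1162 characters left out ...]
9.]), 88.9, 0.0548)
0.048 [359 307  10  10  72] (array([0.4659, 0.0584]), array([24., 18.]), -89.2, 0.0548)
0.06 [370 223   5   9  30] (array([ 0.4937, -0.233 ]), array([13., 10.]), -81.0, 0.07)
0.06 [405 229   6   8  32] (array([ 0.4096, -0.2299]), array([17.,  9.]), 77.3, 0.0677)
0.06 [371 241  22  30 391] (array([ 0.4578, -0.1279]), array([110.,  35.]), 87.1, 0.0652)
0.06 [372 272   4   9  28] (array([ 0.4611, -0.039 ]), array([8., 7.]), -74.8, 0.0685)
0.06 [362 301   5   9  31] (array([0.4659, 0.0593]), array([10.,  8.]), -82.6, 0.0691)
0.078 [370 216  42  15 302] (array([ 0.4516, -0.2348]), array([94., 21.]), -1.2, 0.0902)
tray (array([0.5816, 0.3279]), array([367., 253.]), 7.9, 0.0047)
```

```bash
cat >> h.py <<'E'
import sys
def goto(x,y,z,yaw):
    """print turn about tool z (rad), then shift in tool axes (cm) after that turn"""
    o=monitor.get_obs(); R=Ro.from_rotvec(o['orientation']); M=R.as_matrix()
    cy=np.arctan2(M[1,0],M[0,0]); d=(np.radians(yaw)-cy+np.pi/2)%np.pi-np.pi/2
    T=np.array([[np.cos(cy+d),np.sin(cy+d),0],[np.sin(cy+d),-np.cos(cy+d),0],[0,0,-1]])
    s=T.T@(np.array([x,y,z])-o['tcp_pos'])*100
    tilt=np.degrees(np.arccos(-M[2,2]))
    print(f"t={o['clock']:.1f} tcp={o['tcp_pos'].round(4)} yaw={np.degrees(cy):.1f} tilt={tilt:.2f} j7={o['joints'][6]:.2f} F={o['contact_force'].round(1)} w={o['grip_width']:.4f} gf={o['gripper_force']:.0f} | TURN {-d:.3f} SHIFT {s.round(2)}")
def plane(name,uv,z):
    m=optics.camera_model(name); f=240/np.tan(np.radians(m["vertical_fov"])/2)
    uv=np.asarray(uv,float); R=np.array(m['R']); t=np.array(m['t'])
    dr=np.c_[(uv[:,0]-m['cx'])/f,(uv[:,1]-m['cy'])/f,np.ones(len(uv))]@R; C=-R.T@t
    return C+dr*((z-C[2])/dr[:,2])[:,None]
def project(name,P):
    m=optics.camera_model(name); f=240/np.tan(np.radians(m["vertical_fov"])/2)
    c=np.atleast_2d(P)@np.array(m['R']).T+np.array(m['t'])
    return c[:,:2]/c[:,2:]*f+[m['cx'],m['cy']]
E
python3 - <<'E'
from h import *
P=plane('top',[(117.5,240),(217,226.5),(225.5,301),(123.5,315)],.028); print('tray corners',P.round(3),P.mean(0).round(3))
e=P[1]-P[0];print('yaw of -y edge',np.degrees(np.arctan2(e[0],-e[1])), [np.linalg.norm(P[i]-P[i-1]).round(3) for i in range(4)])
goto(.6636,-.0855,.12,4.4)
E
```

```text
tray corners [[0.571 0.445 0.028]
 [0.6   0.197 0.028]
 [0.413 0.174 0.028]
 [0.385 0.422 0.028]] [0.492 0.309 0.028]
yaw of -y edge 6.629427934357968 [np.float64(0.188), np.float64(0.25), np.float64(0.188), np.float64(0.25)]
t=0.1 tcp=[ 0.2987 -0.6047  0.2304] yaw=26.3 tilt=0.10 j7=-0.08 F=[ 0.1  0.1 -0.1] w=0.0856 gf=0 | TURN 0.382 SHIFT [ 40.36 -48.97  11.04]
```

```bash
python3 -m crank '[[[0,0,0],[0,0,0.127]],[[0,0,0],[0,0,0.127]],[[0,0,0],[0,0,0.128]],[[3,-3.7,0],[0,0,0]],[[3,-3.7,0],[0,0,0]]]' 8.54 40
python3 -m crank '[[[3,-3.7,0],[0,0,0]],[[3,-3.7,0],[0,0,0]],[[3,-3.7,0],[0,0,0]],[[3,-3.7,0],[0,0,0]],[[3,-3.7,0],[0,0,0]]]' >/dev/null
python3 -m crank '[[[3,-3.7,0],[0,0,0]],[[3,-3.7,0],[0,0,0]],[[3,-3.7,0],[0,0,0]],[[3,-3.7,0],[0,0,0]],[[0,0,0],[0,0,0]]]'
python3 -c "
from h import *
goto(.6636,-.0855,.05,4.4)"
```

```text
clock: 0.6
tcp_pos: [0.3522, -0.5267, 0.2306]
orientation: [-3.139, -0.115, 0.002]
contact_force: [1.5, -0.3, -0.9]
grip_width: 0.0852
gripper_force: 0.0
clock: 1.6
tcp_pos: [0.6005, -0.1649, 0.2308]
orientation: [-3.134, -0.139, -0.003]
contact_force: [1.0, 1.1, -1.2]
grip_width: 0.0854
gripper_force: 0.0
t=1.6 tcp=[ 0.6005 -0.1649  0.2308] yaw=5.1 tilt=0.28 j7=-1.34 F=[ 1.   1.1 -1.2] w=0.0854 gf=0 | TURN 0.012 SHIFT [ 6.9  -7.43 18.08]
```

```bash
python3 -m crank '[[[2.4,-2.5,3],[0,0,0.012]],[[2.4,-2.5,3],[0,0,0]],[[2.1,-2.43,3],[0,0,0]],[[0,0,4.5],[0,0,0]],[[0,0,0],[0,0,0]]]' >/dev/null; python3 -m crank '[[[0,0,0],[0,0,0]],[[0,0,0],[0,0,0]]]'
python3 - <<'E'
from h import *
p,X=cloud('top'); np.savez('/tmp/top',p=p,X=X)
q,Y=cloud('side')
a=cv2.resize(p[150:320,250:440],None,fx=2.1,fy=2.1,interpolation=2); b=cv2.resize(q[180:350,220:410],None,fx=2.1,fy=2.1,interpolation=2)
save(np.hstack([a,b]),'n1.png')
for s in straps(p,X): print(s)
goto(.6636,-.0855,.012,4.4)
E
```

```text
clock: 2.3
tcp_pos: [0.6616, -0.0967, 0.0986]
orientation: [3.139, 0.099, 0.005]
contact_force: [0.8, -0.4, -0.0]
grip_width: 0.0851
gripper_force: 0.0
([271, 177, 25, 50], (array([0.6643, 0.0307]), array([133.,  53.]), 4.9, 0.0085))
([373, 179, 17, 46], (array([ 0.6604, -0.2216]), array([121.,  37.]), 1.6, 0.0088))
t=2.4 tcp=[ 0.6618 -0.0965  0.099 ] yaw=3.6 tilt=0.24 j7=-1.51 F=[ 0.7  0.3 -0.3] w=0.0857 gf=0 | TURN -0.014 SHIFT [ 0.26 -1.08  8.7 ]
```

View pics/n1.png

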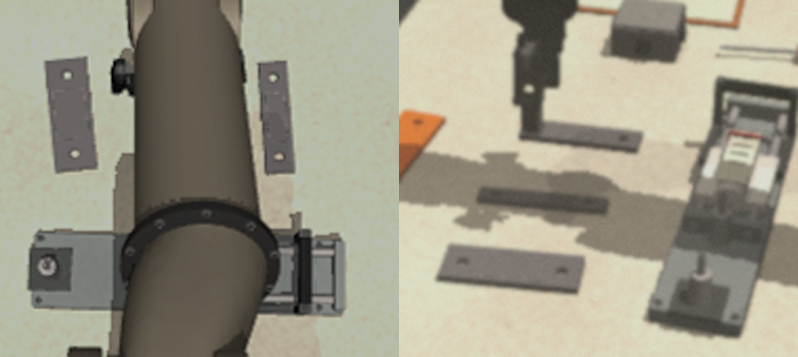

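The arm hides the narrow strap and the hook from above, but the side view shows all three straps undisturbed. I'll go down onto the narrow one.

```bash
python3 -m crank '[[[0.26,-1.08,3],[0,0,-0.014]],[[0,0,3.5],[0,0,0]],[[0,0,2],[0,0,0]],[[0,0,0.9],[0,0,0]],[[0,0,0],[0,0,0]]]'
python3 -m crank '[[[0,0,0],[0,0,0]],[[0,0,0],[0,0,0]],[[0,0,0],[0,0,0]],[[0,0,0],[0,0,0]],[[0,0,0],[0,0,0]]]' 1.5 40
python3 -m crank '[[[0,0,0],[0,0,0]],[[0,0,0],[0,0,0]],[[0,0,0],[0,0,0]],[[0,0,0],[0,0,0]],[[0,0,0],[0,0,0]]]'
```

```text
clock: 2.9
tcp_pos: [0.6623, -0.0847, 0.0025]
orientation: [3.139, 0.123, -0.0]
contact_force: [-0.3, 0.3, -0.7]
grip_width: 0.0856
gripper_force: 0.0
clock: 3.4
tcp_pos: [0.663, -0.0844, 0.0032]
orientation: [3.139, 0.124, 0.002]
contact_force: [-1.1, -0.5, 4.8]
grip_width: 0.0205
gripper_force: 39.3
clock: 3.9
tcp_pos: [0.6629, -0.0844, 0.0032]
orientation: [3.139, 0.124, 0.002]
contact_force: [-0.9, -0.4, 5.0]
grip_width: 0.0205
gripper_force: 39.4
```

```bash
python3 -m crank '[[[0,0,-2],[0,0,0]],[[0,0,-4],[0,0,0]],[[0,0,-4],[0,0,0]],[[0,0,-2],[0,0,-0.145]],[[0,0,0],[0,0,-0.145]]]' - 80
python3 -m crank '[[[0,0,0],[0,0,-0.145]],[[0,0,0],[0,0,-0.145]],[[0,0,0],[0,0,-0.145]],[[0,0,0],[0,0,-0.145]],[[0,0,0],[0,0,-0.145]]]' >/dev/null
python3 -m crank '[[[0,0,0],[0,0,-0.145]],[[0,0,0],[0,0,-0.145]],[[0,0,0],[0,0,-0.145]],[[1.6,-4,0],[0,0,0]],[[1.6,-4,0],[0,0,0]]]' >/dev/null
python3 -m crank '[[[1.6,-4,0],[0,0,0]],[[1.6,-4,0],[0,0,0]],[[1.6,-4,0],[0,0,0]],[[0,0,0],[0,0,0]],[[0,0,0],[0,0,0]]]'
python3 - <<'E'
from h import *
goto(.464,.0067,.1,87.4)
for n in('side','top'):
    p,X=cloud(n); np.savez('/tmp/'+n,p=p,X=X); save(p,n+'2.png')
    if n=='side': save(cv2.resize(p[180:370,300:490],None,fx=3,fy=3,interpolation=2),'n2.png')
E
```

```text
clock: 4.4
tcp_pos: [0.6648, -0.0844, 0.1265]
orientation: [3.085, 0.584, 0.01]
contact_force: [0.9, -0.7, -1.0]
grip_width: 0.0187
gripper_force: 78.4
clock: 5.9
tcp_pos: [0.4656, 0.0041, 0.1226]
orientation: [2.266, 2.175, -0.0]
contact_force: [0.4, 0.7, -1.0]
grip_width: 0.0185
gripper_force: 78.5
t=5.9 tcp=[0.4656 0.0041 0.1226] yaw=87.7 tilt=0.05 j7=-0.41 F=[ 0.4  0.7 -1. ] w=0.0185 gf=79 | TURN 0.004 SHIFT [ 0.25 -0.17  2.26]
```

View pics/n2.png

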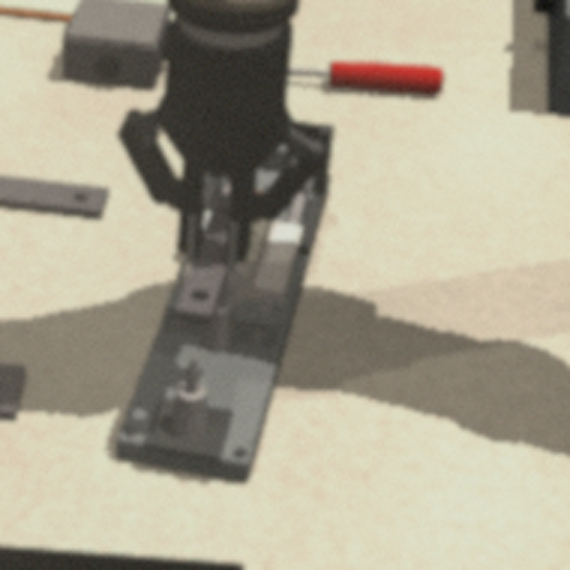

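Side view: the held strap's anchor-side hole is at crop (200,295), i.e. pixel (366.7,278.3). The anchor pin's tip is at about crop (190,363), i.e. pixel (363,301).

Run:
```python
from h import *
z=np.load('/tmp/side.npz'); p,X=z['p'],z['X']
g=p.astype(int).sum(2)//3
print(g[266:290,356:380]); print(g[296:316,352:374])
print((X[266:290:2,356:380:2,2]*1000).round(0))
print((X[296:316,354:372:1,2]*1000).round(0))
```

```text
[[202 182 150 130 120 105  90  81  74  68  70  74  71  73  69  66  70  65
   58  66  71  72  66  60]
 [205 195 176 151 119 103 101  93  82  74  74  75  76  75  76  78  75  74
   71  64  75  75  74  82]
 [205 201 194 167 123 109 119 111  93  84  83  83  80  82  89  96  95  95
   87  77  77  78  86  96]
 [204 200 194 164 123 115 128 122 108 100 101  98 104 103 103 107 108 107
   99  87  80  78  93  99]
 [202 200 185 149 115 114 126 124 117 111 115 114 114 110 115 114 111 112
  103  89  83  86  88  98]
 [203 195 174 129 106 114 119 120 117 114 117 120 117 114 114 113 110 108
  101  84  86  88  90  90]
 [196 188 164 117  98 106 111 117 113 113 117 117 113 112 110 111 116 110
   93  80  90  91  92  89]
 [168 160 136 106  96 103 111 112 113 115 115 114 113 114 114 114 112 103
   87  77  87  89  88  89]
 [140 127 112  99  90 103 110 113 116 115 114 114 117 117 115 116 110 101
   78  81  82  89  89  90]
 [122 112  97  90  92 103 113 116 114 113 113 112 113 114 113 114 107  92
   78  75  82  85  87  87]
 [116 102  91  91  95 106 115 112 105 100  97 101 103 107 111 113 105  87
   73  77  81  8
[... 4743 characters left out ...]
23. 20. 21. 19. 20. 20.]
 [20. 20. 20. 20. 20. 21. 58. 54. 64. 67. 66. 66. 55. 19. 22. 17. 20. 20.]
 [19. 18. 18. 23. 22. 22. 57. 57. 61. 63. 62. 63. 58. 54. 18. 23. 25. 20.]
 [21. 23. 22. 21. 20. 57. 55. 57. 58. 58. 59. 60. 55. 55. 56. 20. 21. 18.]
 [23. 23. 20. 22. 24. 56. 56. 56. 55. 56. 58. 57. 57. 56. 55. 20. 19. 20.]
 [22. 22. 20. 22. 23. 54. nan 57. 59. 59. 53. 55. 56. 55. 56. 22. 22. 23.]
 [24. 27. 21. 22. 24. 52. 55. 52. 55. 52. 55. 56. 56. 54. 56. 20. 22. 22.]
 [nan 25. 26. 27. 45. 50. 53. 53. 54. 53. 52. 54. 54. 54. 54. 20. 21. 21.]
 [27. 27. 27. 25. 44. 48. 47. 50. 54. 49. 53. 50. 50. 51. 49. 21. 19. 21.]
 [22. 27. 25. 22. 42. 48. 48. 47. 50. 50. 50. 48. 50. 49. 46. 24. 24. 26.]]
```

Run:
```python
from h import *
h=plane('side',[(366.2,277.8)],.1275)[0]
for c,z in(((364.4,300),.08),((364.3,304.3),.07),((364.3,310.5),.055)): print('pin',plane('side',[c],z)[0].round(4))
print('hole',h.round(4))
# strap from cloud at z .122-.133
z=np.load('/tmp/side.npz'); X=z['X']; m=(X[...,2]>.122)&(X[...,2]<.132)&(X[...,1]>.03)&(X[...,1]<.12)&(X[...,0]<.52)&(X[...,0]>.42)
print(rect(X[m]))
z=np.load('/tmp/top.npz'); X=z['X']; m=(X[...,2]>.118)&(X[...,2]<.133)&(X[...,0]<.5)&(X[...,0]>.44)
for s in (1,-1):
  k=m&(X[...,1]*s>.03)&(X[...,1]*s<.12)
  print(k.sum(), X[k].mean(0) if k.sum() else'')
  if k.sum()>5: print(rect(X[k]))
```

```text
pin [0.4658 0.0588 0.08  ]
pin [0.4654 0.0595 0.07  ]
pin [0.4644 0.0599 0.055 ]
hole [0.4664 0.0509 0.1275]
(array([0.4666, 0.0525]), array([44., 23.]), 87.3, 0.1277)
0 
62 [ 0.46484989 -0.06501158  0.12739736]
(array([ 0.4638, -0.064 ]), array([21., 16.]), -1.4, 0.1274)
```

```bash
python3 -m crank '[[[0.77,-0.2,2],[0,0,0.004]],[[0,0,1.1],[0,0,0]],[[0,0,0],[0,0,0]],[[0,0,0],[0,0,0]],[[0,0,0],[0,0,0]]]'
cat >> h.py <<'E'
def hold():
    p,X=cloud('side'); np.savez('/tmp/side',p=p,X=X); save(cv2.resize(p[230:340,320:430],None,fx=5,fy=5,interpolation=2),'hold%d.png'%(monitor.get_obs()['clock']*100))
    return p,X
E
python3 - <<'E'
from h import *
goto(.464,.0117,.058,87.4)
p,X=hold(); print(monitor.get_obs()['clock'])
E
ls pics
```

```text
clock: 6.5
tcp_pos: [0.4649, 0.0116, 0.0917]
orientation: [2.272, 2.169, 0.001]
contact_force: [0.4, -0.7, 0.6]
grip_width: 0.0187
gripper_force: 78.5
t=6.5 tcp=[0.4649 0.0116 0.0917] yaw=87.3 tilt=0.04 j7=-0.47 F=[ 0.4 -0.7  0.6] w=0.0187 gf=79 | TURN -0.001 SHIFT [ 0.01 -0.09  3.37]
6.55
hold655.png
n1.png
n2.png
side0.png
side2.png
top0.png
top2.png
```

View pics/hold655.png

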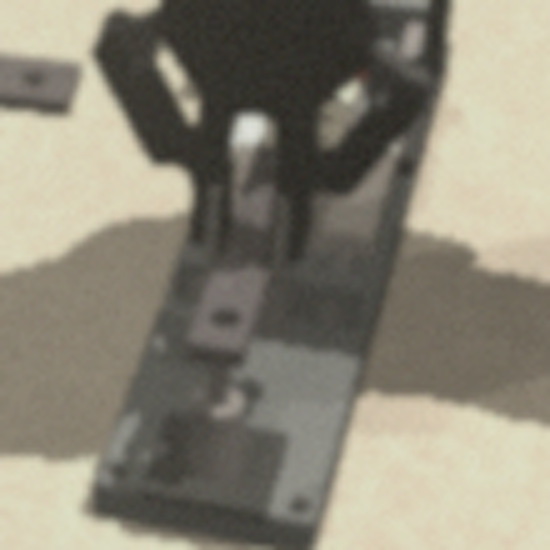

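The strap's hole is at crop (228,316), i.e. pixel (365.6,293.2). The pin tip is just hidden under the strap end.

Run:
```python
from h import *
z=np.load('/tmp/side.npz'); p,X=z['p'],z['X']; g=p.astype(float).mean(2)
w=np.clip(97-g[290:297,361:371],0,None); v,u=np.mgrid[290:297,361:371]
c=((w*u).sum()/w.sum(),(w*v).sum()/w.sum()); print(c, plane('side',[c],.0965)[0].round(4))
m=(X[...,2]>.090)&(X[...,2]<.102)&(X[...,1]>.04)&(X[...,1]<.12)&(X[...,0]<.52)&(X[...,0]>.42)
print(rect(X[m]))
```

```text
(np.float64(365.0160295930949), np.float64(293.2355117139334)) [0.4656 0.0587 0.0965]
(array([0.4659, 0.0598]), array([39., 22.]), 87.2, 0.0968)
```

```bash
python3 -m crank '[[[0,0,1],[0,0,0]],[[0,0,0.5],[0,0,0]],[[0,0,0.5],[0,0,0]],[[0,0,0],[0,0,0]]]'; python3 -m crank '[[[0,0,0.5],[0,0,0]],[[0,0,0.4],[0,0,0]],[[0,0,0],[0,0,0]],[[0,0,0],[0,0,0]]]'
```

```text
clock: 6.95
tcp_pos: [0.4636, 0.0118, 0.0705]
orientation: [-2.271, -2.169, 0.002]
contact_force: [-0.4, -1.3, -0.7]
grip_width: 0.0185
gripper_force: 78.6
clock: 7.35
tcp_pos: [0.4642, 0.0119, 0.0622]
orientation: [-2.272, -2.17, 0.0]
contact_force: [0.7, 0.6, 0.0]
grip_width: 0.0189
gripper_force: 78.6
```

```bash
python3 -m crank '[[[0,0,0.3],[0,0,0]],[[0,0,0.1],[0,0,0]],[[0,0,0.1],[0,0,0]],[[0,0,0],[0,0,0]]]'
python3 - <<'E'
from h import *
p,X=hold(); m=(X[...,2]>.05)&(X[...,2]<.075)&(X[...,1]>.067)&(X[...,1]<.12)&(X[...,0]<.52)&(X[...,0]>.42)
print(rect(X[m])); goto(.464,.0117,.058,87.4)
E
```

```text
clock: 7.75
tcp_pos: [0.4643, 0.0118, 0.0582]
orientation: [2.272, 2.169, -0.001]
contact_force: [-3.9, 0.2, 13.9]
grip_width: 0.0187
gripper_force: 80.4
(array([0.4658, 0.0738]), array([22., 13.]), -0.8, 0.0623)
t=7.8 tcp=[0.4643 0.0118 0.0582] yaw=87.4 tilt=0.05 j7=-0.52 F=[-4.3  0.  13.5] w=0.0188 gf=80 | TURN -0.001 SHIFT [-0.01 -0.03  0.02]
```

```bash
python3 -m crank '[[[0,0,0],[0,0,0]],[[0,0,0],[0,0,0]],[[0,0,0],[0,0,0]],[[0,0,0],[0,0,0]],[[0,0,0],[0,0,0]]]' 5 40
python3 -m crank '[[[0,0,-3],[0,0,0]],[[0,0,-4],[0,0,0]],[[0,0,-4],[0,0,0]],[[-4,0,0],[0,0,0.143]],[[0,0,0],[0,0,0.143]]]'
python3 -m crank '[[[0,0,0],[0,0,0.143]],[[0,0,0],[0,0,0.143]],[[0,0,0],[0,0,0.143]],[[0,0,0],[0,0,0.143]],[[0,0,0],[0,0,0.143]]]'>/dev/null
python3 -m crank '[[[0,0,0],[0,0,0.143]],[[0,0,0],[0,0,0.143]],[[0,0,0],[0,0,0.143]],[[0,0,0],[0,0,0.143]],[[0,4,0],[0,0,0]]]' 4 >/dev/null
python3 -m crank '[[[0,4,0],[0,0,0]],[[0,4,0],[0,0,0]],[[0,4,0],[0,0,0]],[[0,4,0],[0,0,0]],[[0,0,0],[0,0,0]]]'
python3 - <<'E'
from h import *
p,X=cloud('side'); m=(X[...,2]>.05)&(X[...,2]<.075)&(X[...,1]>.067)&(X[...,1]<.12)&(X[...,0]<.52)&(X[...,0]>.42)
print(rect(X[m])); goto(.4525,-.2375,.068,-2.6)
q,Y=cloud('top'); save(np.vstack([cv2.resize(p[190:330,300:440],None,fx=2,fy=2,interpolation=2),cv2.resize(q[230:330,250:450],(280,140))]),'h1.png')
E
```

```text
clock: 8.3
tcp_pos: [0.4642, 0.0118, 0.0572]
orientation: [-2.272, -2.17, 0.0]
contact_force: [-0.2, -0.9, -0.6]
grip_width: 0.0496
gripper_force: 0.0
clock: 8.8
tcp_pos: [0.4628, -0.0327, 0.1684]
orientation: [2.566, 1.807, 0.0]
contact_force: [-0.2, -0.8, -0.5]
grip_width: 0.0498
gripper_force: 0.0
clock: 10.3
tcp_pos: [0.4515, -0.2339, 0.1673]
orientation: [3.138, -0.089, -0.0]
contact_force: [0.4, 0.4, -0.4]
grip_width: 0.0401
gripper_force: 0.0
(array([0.4661, 0.0744]), array([22., 15.]), -4.3, 0.0628)
t=10.3 tcp=[ 0.4519 -0.2307  0.1671] yaw=-3.1 tilt=0.04 j7=-1.33 F=[-0.1  1.   0.2] w=0.0400 gf=0 | TURN -0.008 SHIFT [0.09 0.68 9.91]
```

View pics/h1.png

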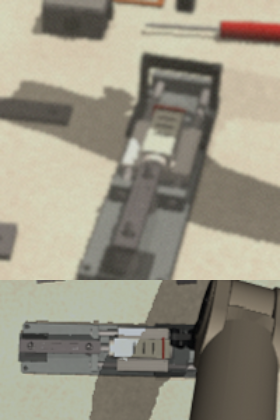

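The strap lies over both pins, and the pointer is at zero. Now I'll go down on the handle.

```bash
python3 -m crank '[[[0.09,0.65,3],[0,0,-0.008]],[[0,0,3],[0,0,0]],[[0,0,2],[0,0,0]],[[0,0,0],[0,0,0]],[[0,0,0],[0,0,0]]]'
python3 -m crank '[[[0,0,1],[0,0,0]],[[0,0,0.9],[0,0,0]],[[0,0,0],[0,0,0]],[[0,0,0],[0,0,0]]]'
python3 -m crank '[[[0,0,0],[0,0,0]],[[0,0,0],[0,0,0]],[[0,0,0],[0,0,0]],[[0,0,0],[0,0,0]],[[0,0,0],[0,0,0]]]' 1 25
python3 -c "
from h import *
goto(.452,-.2375,.068,-2.6)"
```

```text
clock: 10.9
tcp_pos: [0.4537, -0.2331, 0.0876]
orientation: [-3.14, 0.06, 0.0]
contact_force: [0.8, 0.0, -0.6]
grip_width: 0.0399
gripper_force: 0.0
clock: 11.3
tcp_pos: [0.4533, -0.2344, 0.0683]
orientation: [-3.141, 0.063, 0.0]
contact_force: [-0.1, -0.2, 0.3]
grip_width: 0.0402
gripper_force: 0.0
clock: 11.8
tcp_pos: [0.4535, -0.2364, 0.0688]
orientation: [3.139, -0.066, 0.002]
contact_force: [0.1, -5.4, 0.2]
grip_width: 0.0135
gripper_force: 29.9
t=11.8 tcp=[ 0.4535 -0.2364  0.0688] yaw=-2.4 tilt=0.14 j7=-1.35 F=[ 0.1 -5.4  0.2] w=0.0135 gf=30 | TURN 0.003 SHIFT [-0.15  0.12  0.08]
```

```bash
python3 -m crank '[[[0,0.7,0],[0,0,0]],[[0,0.7,0],[0,0,0]],[[0,0.6,0],[0,0,0]],[[0,0,0],[0,0,0]],[[0,0,0],[0,0,0]]]'
python3 -m crank '[[[0,0,0],[0,0,0]],[[0,0,0],[0,0,0]]]'
python3 - <<'E'
from h import *
p,X=cloud('side'); q,Y=cloud('top'); save(np.hstack([cv2.resize(p[220:320,330:430],(400,400),interpolation=2),cv2.resize(q[255:305,320:370],(400,400),interpolation=2)]),'d1.png')
E
```

```text
clock: 12.3
tcp_pos: [0.4527, -0.2525, 0.0688]
orientation: [-3.138, 0.062, 0.001]
contact_force: [-1.9, 6.1, 8.1]
grip_width: 0.0132
gripper_force: 31.0
clock: 12.5
tcp_pos: [0.4527, -0.2524, 0.0688]
orientation: [-3.138, 0.062, 0.001]
contact_force: [-1.8, 6.3, 7.5]
grip_width: 0.0131
gripper_force: 31.0
```

View pics/d1.png

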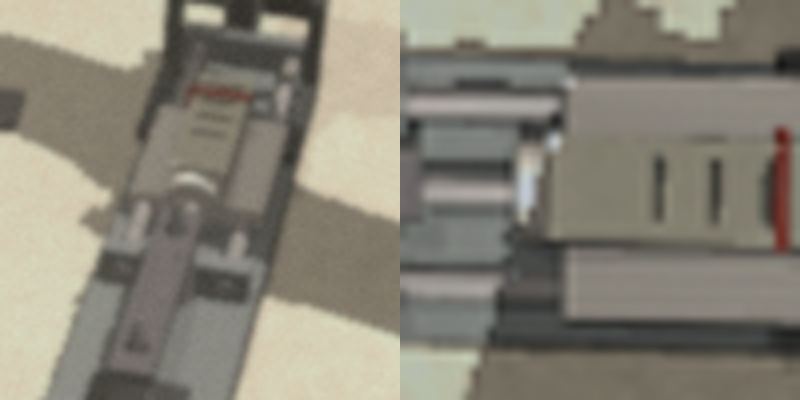

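Top crop: the pointer is at column 782 and the first line at about 768, so it needs about 4 mm more. That agrees with the TCP reading.

```bash
python3 -m crank '[[[0,0.25,0],[0,0,0]],[[0,0.2,0],[0,0,0]],[[0,0,0],[0,0,0]],[[0,0,0],[0,0,0]],[[0,0,0],[0,0,0]]]'
python3 - <<'E'
from h import *
q,Y=cloud('top'); 
R=q.astype(int)[260:300,320:400]; red=(R[...,0]-R[...,1]>60); v,u=np.nonzero(red); print('red col',u.mean()+320,len(u))
g=q.astype(float).mean(2)[276:281,330:380].mean(0).round(0); print(g)
E
```

```text
clock: 13.1
tcp_pos: [0.4526, -0.2563, 0.0688]
orientation: [-3.138, 0.061, 0.001]
contact_force: [-1.6, 7.1, 8.5]
grip_width: 0.0136
gripper_force: 31.1
red col 367.0 3
[123. 123. 123. 122. 122. 118. 132. 150. 123. 115. 116. 124. 124. 123.
 122. 121. 121. 122. 122. 122. 122. 123. 117.  80.  77. 126. 123. 122.
 123. 117.  83.  77. 124. 121. 121. 123. 110.  61.  82. 123. 122. 122.
 123. 109.  66.  91. 124. 122. 129. 122.]
```

Pointer is on the first line (column 367). Holding.

```bash
H='h'; for i in 1 2 3 4 5 6 7 8 9 10 11; do python3 -m crank '[[[0,0,0],[0,0,0]],[[0,0,0],[0,0,0]],[[0,0,0],[0,0,0]],[[0,0,0],[0,0,0]],[[0,0,0],[0,0,0]]]' | grep -E "clock|tcp|grip_w" | tr '\n' ' '; echo; done
```

```text
clock: 13.65 tcp_pos: [0.4525, -0.2563, 0.0688] grip_width: 0.0134 
clock: 14.15 tcp_pos: [0.4525, -0.2563, 0.0688] grip_width: 0.0134 
clock: 14.65 tcp_pos: [0.4526, -0.2563, 0.0688] grip_width: 0.0134 
clock: 15.15 tcp_pos: [0.4526, -0.2563, 0.0688] grip_width: 0.0134 
clock: 15.65 tcp_pos: [0.4525, -0.2563, 0.0688] grip_width: 0.0133 
clock: 16.15 tcp_pos: [0.4526, -0.2564, 0.0688] grip_width: 0.0133 
clock: 16.65 tcp_pos: [0.4525, -0.2563, 0.0688] grip_width: 0.0134 
clock: 17.15 tcp_pos: [0.4525, -0.2563, 0.0687] grip_width: 0.0135 
clock: 17.65 tcp_pos: [0.4525, -0.2563, 0.0688] grip_width: 0.0134 
clock: 18.15 tcp_pos: [0.4525, -0.2563, 0.0688] grip_width: 0.0136 
clock: 18.65 tcp_pos: [0.4525, -0.2563, 0.0688] grip_width: 0.0137
```

```bash
python3 -m crank '[[[0,-0.8,0],[0,0,0]],[[0,-0.8,0],[0,0,0]],[[0,-0.8,0],[0,0,0]],[[0,0,0],[0,0,0]],[[0,0,0],[0,0,0]]]'
python3 -m crank '[[[0,0,0],[0,0,0]],[[0,0,0],[0,0,0]],[[0,0,0],[0,0,0]],[[0,0,-3],[0,0,0]],[[0,0,-4],[0,0,0]]]' 4
python3 -m crank '[[[0,0,-3],[0,0,0]],[[0,-4,0],[0,0,-0.143]],[[0,0,0],[0,0,-0.143]],[[0,0,0],[0,0,-0.143]],[[0,0,0],[0,0,-0.143]]]' 5 >/dev/null
python3 -m crank '[[[0,0,0],[0,0,-0.143]],[[0,0,0],[0,0,-0.143]],[[0,0,0],[0,0,-0.143]],[[0,0,0],[0,0,-0.143]],[[0,0,0],[0,0,-0.143]]]' >/dev/null
python3 -m crank '[[[4,0,0],[0,0,-0.143]],[[4,0,0],[0,0,-0.143]],[[4,0,0],[0,0,0]],[[4,0,0],[0,0,0]],[[4,0,0],[0,0,0]]]'
python3 -m crank '[[[0,0,0],[0,0,0]],[[0,0,0],[0,0,0]]]'
python3 - <<'E'
from h import *
goto(.4642,.0118,.060,87.4)
q,Y=cloud('top'); save(q,'top3.png')
for s in straps(q,Y): print(s)
p,X=cloud('side'); m=(X[...,2]>.05)&(X[...,2]<.075)&(X[...,1]>.067)&(X[...,1]<.12)&(X[...,0]<.52)&(X[...,0]>.42)
print(rect(X[m])); 
for s in straps(p,X): print(s)
E
```

```text
clock: 19.15
tcp_pos: [0.4536, -0.2363, 0.0688]
orientation: [3.139, -0.065, 0.002]
contact_force: [-0.9, -4.6, 4.6]
grip_width: 0.0131
gripper_force: 30.5
clock: 19.65
tcp_pos: [0.4517, -0.2337, 0.1372]
orientation: [-3.139, 0.062, 0.007]
contact_force: [0.8, 0.3, -0.1]
grip_width: 0.0402
gripper_force: 0.0
clock: 21.15
tcp_pos: [0.4791, 0.004, 0.1682]
orientation: [-2.263, -2.179, 0.0]
contact_force: [0.5, -0.0, 0.9]
grip_width: 0.0499
gripper_force: 0.0
clock: 21.35
tcp_pos: [0.4792, 0.0033, 0.1682]
orientation: [-2.26, -2.182, 0.0]
contact_force: [-0.3, -0.8, -1.4]
grip_width: 0.0502
gripper_force: 0.0
t=21.4 tcp=[0.4792 0.0033 0.1682] yaw=88.0 tilt=0.03 j7=-0.36 F=[-0.3 -0.8 -1.4] w=0.0502 gf=0 | TURN 0.010 SHIFT [ 0.78 -1.53 10.82]
([271, 177, 23, 42], (array([0.6766, 0.0317]), array([105.,  52.]), 4.7, 0.0086))
([373, 179, 17, 46], (array([ 0.6602, -0.2216]), array([121.,  36.]), 1.9, 0.0086))
(array([0.4657, 0.0733]), array([22., 12.]), -1.8, 0.0629)
([277, 237, 51, 15], (array([ 0.6587, -0.2155]), array([117.,  41.]), 1.1, 0.0088))
([238, 297, 67, 22], (array([0.6629, 0.0321]), array([131.,  62.]), 5.9, 0.0088))
```

```bash
python3 -m crank '[[[0.78,-1.53,2],[0,0,0.01]],[[0,0,4],[0,0,0]],[[0,0,3.3],[0,0,0]],[[0,0,1.7],[0,0,0]],[[0,0,0],[0,0,0]]]'
python3 -m crank '[[[0,0,0],[0,0,0]],[[0,0,0],[0,0,0]],[[0,0,0],[0,0,0]],[[0,0,0],[0,0,0]],[[0,0,0],[0,0,0]]]' 1.2 80
python3 -m crank '[[[0,0,-1],[0,0,0]],[[0,0,-2],[0,0,0]],[[0,0,-3],[0,0,0]],[[0,0,-3],[0,0,0]],[[0,0,0],[0,0,0.1407]]]'
python3 -m crank '[[[0,0,0],[0,0,0.1407]],[[0,0,0],[0,0,0.1407]],[[0,0,0],[0,0,0.1407]],[[0,0,0],[0,0,0.1407]],[[0,0,0],[0,0,0.1407]]]' >/dev/null
python3 -m crank '[[[0,0,0],[0,0,0.1407]],[[0,0,0],[0,0,0.1407]],[[0,0,0],[0,0,0.1407]],[[0,0,0],[0,0,0.1407]],[[0,0,0],[0,0,0]]]'
python3 -c "
from h import *
goto(.501,.232,.012,6.8)"
```

```text
clock: 21.95
tcp_pos: [0.4624, 0.0089, 0.0561]
orientation: [-2.274, -2.163, 0.007]
contact_force: [-0.6, 0.4, 0.2]
grip_width: 0.05
gripper_force: 0.0
clock: 22.45
tcp_pos: [0.4654, 0.0101, 0.0598]
orientation: [2.273, 2.165, 0.002]
contact_force: [-1.9, -1.0, 6.2]
grip_width: 0.0185
gripper_force: 78.5
clock: 22.95
tcp_pos: [0.4673, 0.0111, 0.153]
orientation: [2.419, 1.997, 0.01]
contact_force: [0.5, 0.6, -0.5]
grip_width: 0.0183
gripper_force: 78.5
clock: 23.95
tcp_pos: [0.4647, 0.0108, 0.1493]
orientation: [-3.136, -0.18, -0.002]
contact_force: [-0.8, 0.0, -1.1]
grip_width: 0.0182
gripper_force: 78.5
t=23.9 tcp=[0.4647 0.0108 0.1493] yaw=6.6 tilt=0.09 j7=-1.72 F=[-0.8  0.  -1.1] w=0.0182 gf=78 | TURN -0.004 SHIFT [  6.22 -21.53  13.73]
```

```bash
python3 -m crank '[[[1.2,-4.3,0],[0,0,0]],[[1.2,-4.3,0],[0,0,0]],[[1.2,-4.3,0],[0,0,0]],[[1.2,-4.3,0],[0,0,0]],[[1.4,-4.3,0],[0,0,0]]]' >/dev/null
python3 -m crank '[[[0,0,4],[0,0,0]],[[0,0,4],[0,0,0]],[[0,0,2],[0,0,0]],[[0,0,0],[0,0,0]],[[0,0,0],[0,0,0]]]'
python3 -c "
from h import *
goto(.501,.232,.0105,6.8)
p,X=cloud('side'); save(cv2.resize(p[330:480,220:420],(800,600)),'t1.png')"
```

```text
clock: 24.95
tcp_pos: [0.5016, 0.2316, 0.0491]
orientation: [-3.136, -0.185, -0.001]
contact_force: [0.6, -0.7, -0.1]
grip_width: 0.0184
gripper_force: 78.5
t=24.9 tcp=[0.5016 0.2316 0.0491] yaw=6.8 tilt=0.04 j7=-2.23 F=[ 0.6 -0.7 -0.1] w=0.0184 gf=79 | TURN -0.001 SHIFT [-0.05 -0.04  3.86]
```

View pics/t1.png

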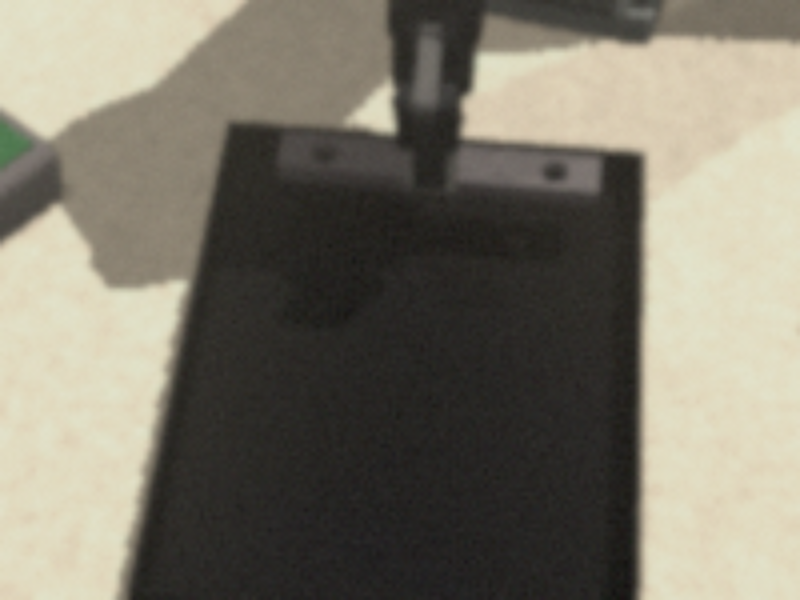

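The strap is held level over the far end of the tray, with clearance to the walls. Lowering and releasing.

```bash
python3 -m crank '[[[0,0,2],[0,0,0]],[[0,0,1.2],[0,0,0]],[[0,0,0.5],[0,0,0]],[[0,0,0],[0,0,0]],[[0,0,0],[0,0,0]]]'
python3 -m crank '[[[0,0,0],[0,0,0]],[[0,0,0],[0,0,0]],[[0,0,0],[0,0,0]],[[0,0,0],[0,0,0]],[[0,0,-2],[0,0,0]]]' 3.5 40
python3 -m crank '[[[0,0,-4],[0,0,0]],[[0,0,-4],[0,0,0]],[[0,0,-4],[0,0,0]],[[0,0,0],[0,0,0]],[[0,0,0],[0,0,0]]]' 8.54
python3 - <<'E'
from h import *
p,X=cloud('top'); 
for s in straps(p,X): print(s)
print('tray',straps(p,X,.008,.022,xr=(.40,.6),yr=(.19,.43)))
q,Y=cloud('side'); print('side'); 
for s in straps(q,Y): print(s)
print('tray',straps(q,Y,.008,.022,xr=(.4,.6),yr=(.19,.43)))
goto(.6595,-.219,.1,1.8)
E
```

```text
clock: 25.5
tcp_pos: [0.5016, 0.2316, 0.0119]
orientation: [-3.136, -0.182, -0.001]
contact_force: [-0.1, -0.3, -0.1]
grip_width: 0.0179
gripper_force: 78.5
clock: 26.0
tcp_pos: [0.4995, 0.2304, 0.0296]
orientation: [3.134, 0.182, -0.006]
contact_force: [-0.3, -0.9, 0.0]
grip_width: 0.0352
gripper_force: 0.0
clock: 26.5
tcp_pos: [0.5017, 0.2315, 0.1523]
orientation: [-3.136, -0.181, -0.003]
contact_force: [-0.1, -0.4, -2.0]
grip_width: 0.0855
gripper_force: 0.0
([271, 177, 25, 50], (array([0.6644, 0.0306]), array([133.,  52.]), 5.0, 0.0086))
([372, 179, 18, 46], (array([ 0.6603, -0.2212]), array([121.,  37.]), 2.2, 0.0089))
tray [([199, 259, 14, 23], (array([0.4913, 0.2263]), array([57., 27.]), 9.5, 0.0121))]
side
([277, 237, 31, 13], (array([ 0.6812, -0.2154]), array([74., 40.]), 4.9, 0.0087))
([238, 297, 66, 21], (array([0.6629, 0.0355]), array([128.,  56.]), 6.7, 0.0087))
tray [([257, 364, 93, 107], (array([0.5716, 0.2881]), array([257., 114.]), 67.2, 0.015)), ([289, 377, 80, 20], (array([0.4985, 0.2295]), array([140.,  33.]), 6.9, 0.0123))]
t=26.6 tcp=[0.5005 0.2308 0.1503] yaw=6.6 tilt=0.11 j7=-2.17 F=[-0.7  0.8  0.4] w=0.0853 gf=0 | TURN 0.084 SHIFT [14.48 45.46  5.03]
```

```bash
python3 -m crank '[[[0,0,0],[0,0,0.084]],[[1.45,4.5,0],[0,0,0]],[[1.45,4.5,0],[0,0,0]],[[1.45,4.5,0],[0,0,0]],[[1.45,4.5,0],[0,0,0]]]' 8.54 40 >/dev/null
python3 -m crank '[[[1.45,4.5,0],[0,0,0]],[[1.45,4.5,0],[0,0,0]],[[1.45,4.5,0],[0,0,0]],[[1.45,4.5,0],[0,0,0]],[[1.45,4.5,0],[0,0,0]]]' >/dev/null
python3 -m crank '[[[1.45,4.5,0],[0,0,0]],[[0,0,4],[0,0,0]],[[0,0,0],[0,0,0]],[[0,0,0],[0,0,0]],[[0,0,0],[0,0,0]]]'
python3 - <<'E'
from h import *
q,Y=cloud('side')
for s in straps(q,Y): print(s)
goto(.66,-.219,.002,1.8)
E
```

```text
clock: 28.1
tcp_pos: [0.661, -0.2122, 0.112]
orientation: [-3.14, -0.053, -0.001]
contact_force: [0.4, -0.2, 0.5]
grip_width: 0.0854
gripper_force: 0.0
([276, 235, 52, 16], (array([ 0.6616, -0.2197]), array([122.,  47.]), -1.9, 0.0089))
([238, 297, 66, 23], (array([0.6629, 0.0348]), array([129.,  57.]), 5.1, 0.0087))
t=28.1 tcp=[ 0.6613 -0.2124  0.1126] yaw=1.9 tilt=0.10 j7=-1.43 F=[0.3 0.2 0.3] w=0.0855 gf=0 | TURN 0.002 SHIFT [-0.15  0.66 11.06]
```

```bash
python3 -m crank '[[[-0.1,0.66,4],[0,0,0]],[[0,0,4],[0,0,0]],[[0,0,2],[0,0,0]],[[0,0,1.15],[0,0,0]],[[0,0,0],[0,0,0]]]'
python3 -m crank '[[[0,0,0],[0,0,0]],[[0,0,0],[0,0,0]],[[0,0,0],[0,0,0]],[[0,0,0],[0,0,0]],[[0,0,0],[0,0,0]]]' 2.5 80
python3 -c "
from h import *
goto(.464,.0118,.11,87.4)"
```

```text
clock: 28.65
tcp_pos: [0.6595, -0.2196, -0.0006]
orientation: [-3.141, -0.052, 0.001]
contact_force: [0.0, -0.1, -0.3]
grip_width: 0.0854
gripper_force: 0.0
clock: 29.15
tcp_pos: [0.6607, -0.2208, 0.0017]
orientation: [3.14, 0.05, 0.004]
contact_force: [-1.6, 0.2, 6.0]
grip_width: 0.0334
gripper_force: 79.6
t=29.1 tcp=[ 0.6607 -0.2208  0.0017] yaw=1.8 tilt=0.14 j7=-1.45 F=[-1.6  0.2  6. ] w=0.0334 gf=80 | TURN -1.494 SHIFT [ 22.34 -20.7  -10.83]
```

```bash
python3 -m crank '[[[0,0,-2],[0,0,0]],[[0,0,-4],[0,0,0]],[[0,0,-4],[0,0,0]],[[0,0,-2.5],[0,0,-0.149]],[[0,0,0],[0,0,-0.149]]]'
python3 -m crank '[[[0,0,0],[0,0,-0.149]],[[0,0,0],[0,0,-0.149]],[[0,0,0],[0,0,-0.149]],[[0,0,0],[0,0,-0.149]],[[0,0,0],[0,0,-0.149]]]' >/dev/null
python3 -m crank '[[[0,0,0],[0,0,-0.149]],[[0,0,0],[0,0,-0.149]],[[0,0,0],[0,0,-0.149]],[[3.2,-2.95,0],[0,0,0]],[[3.2,-2.95,0],[0,0,0]]]' >/dev/null
python3 -m crank '[[[3.2,-2.95,0],[0,0,0]],[[3.2,-2.95,0],[0,0,0]],[[3.2,-2.95,0],[0,0,0]],[[3.2,-2.95,0],[0,0,0]],[[3.1,-2.95,0],[0,0,0]]]'
python3 -m crank '[[[0,0,0],[0,0,0]],[[0,0,0],[0,0,0]]]' >/dev/null
python3 -c "
from h import *
goto(.464,.0118,.0905,87.4)"
```

```text
clock: 29.65
tcp_pos: [0.6627, -0.2212, 0.1306]
orientation: [3.093, 0.524, 0.012]
contact_force: [0.3, 0.1, -0.1]
grip_width: 0.0331
gripper_force: 79.8
clock: 31.15
tcp_pos: [0.4633, 0.0134, 0.1253]
orientation: [2.275, 2.165, 0.001]
contact_force: [1.1, 0.8, 0.0]
grip_width: 0.0331
gripper_force: 79.8
t=31.4 tcp=[0.4643 0.0126 0.1254] yaw=87.3 tilt=0.09 j7=-0.51 F=[0.2 0.1 0. ] w=0.0330 gf=80 | TURN -0.002 SHIFT [-0.09 -0.03  3.49]
```

```bash
python3 -m crank '[[[-0.09,0,2],[0,0,0]],[[0,0,1.5],[0,0,0]],[[0,0,0],[0,0,0]],[[0,0,0],[0,0,0]],[[0,0,0],[0,0,0]]]'
cat >> h.py <<'E'
def hole(dz):
    """hole of held strap, side view; dz = strap middle above tcp"""
    o=monitor.get_obs(); p,X=hold(); g=p.astype(float).mean(2); zt=o['tcp_pos'][2]+dz+.004
    c0=project('side',[o['tcp_pos'][0]+.0015,o['tcp_pos'][1]+.0465,zt])[0]
    m=(abs(X[...,2]-zt)<.006)&(X[...,1]>.035)&(X[...,1]<.13)&(X[...,0]<.53)&(X[...,0]>.40)
    med=np.median(g[m]); print('strap rect',rect(X[m]),'gray',med,'zt',zt)
    for it in range(4):
        u0,v0=np.round(c0).astype(int); v,u=np.mgrid[v0-4:v0+5,u0-5:u0+6]
        w=np.clip(med-18-g[v,u],0,None)*(np.hypot(u-c0[0],(v-c0[1])*1.4)<5); c0=np.array([(w*u).sum(),(w*v).sum()])/w.sum()
    print('hole px',c0.round(2),plane('side',[c0],zt)[0].round(4),'pin .4655 .0590'); print(g[v0-6:v0+7,u0-8:u0+9].astype(int))
E
python3 -c "
from h import *
goto(.464,.0118,.0905,87.4); hole(.0023)"; ls pics|grep hold
```

```text
clock: 31.85
tcp_pos: [0.4653, 0.0111, 0.0905]
orientation: [2.276, 2.165, 0.002]
contact_force: [-1.0, 0.3, -0.5]
grip_width: 0.033
gripper_force: 79.8
t=31.9 tcp=[0.4653 0.0111 0.0905] yaw=87.1 tilt=0.08 j7=-0.57 F=[-1.   0.3 -0.5] w=0.0330 gf=80 | TURN -0.005 SHIFT [ 0.06 -0.13  0.  ]
strap rect (array([0.4667, 0.0542]), array([38., 37.]), 87.4, 0.0971) gray 108.33333333333333 zt 0.09682153337422049
hole px [365.17 290.45] [0.4667 0.0504 0.0968] pin .4655 .0590
[[ 72  75  82  84  88  99 107 110 104  99  97 101 102 100 105 106 108]
 [ 76  89 100  98 107 109 110 114 111 110 111 113 112 108 110 112 110]
 [ 87 101 109 113 113 115 114 114 113 115 109 114 113 111 109 113 109]
 [100 108 111 114 113 113 115 114 111 113 112 112 115 111 115 114 113]
 [107 112 115 113 115 109 109 108 106 107 107 111 115 115 113 114 116]
 [113 113 116 115 112 108  96  91  85  91  97 105 112 113 112 113 110]
 [113 114 112 114 109 103  82  74  71  69  80  97 110 110 112 114 112]
 [115 113 115 113 108  99  84  76  68  69  79  94 109 115 113 113 109]
 [112 114 112 112 112 107 100  91  90  90  92 105 112 115 112 108 109]
 [113 113 114 112 113 111 113 107 106 107 107 111 112 112 113 112 107]
 [113 114 114 114 113 113 115 113 113 112 112 112 116 113 114 113 102]
 [ 95 104 106 108 111 110 109 107 116 114 114 113 115 112 111 109  97]
 [ 78  80  85  90  91  93  96 101 106 108 108 109 112 112 112 103  92]]
hold3190.png
hold655.png
hold780.png
```

```bash
python3 -m crank '[[[0.5,-0.1,0],[0,0,-0.005]],[[0.34,-0.05,0],[0,0,0]],[[0,0,0],[0,0,0]],[[0,0,0],[0,0,0]],[[0,0,0],[0,0,0]]]'
python3 -c "
from h import *
goto(.464,.0118,.0905,87.4); hole(.0023)"|head -3
```

```text
clock: 32.4
tcp_pos: [0.4632, 0.0199, 0.0898]
orientation: [2.27, 2.172, -0.0]
contact_force: [-0.1, -0.0, -0.2]
grip_width: 0.0329
gripper_force: 79.8
t=32.4 tcp=[0.4632 0.0199 0.0898] yaw=87.5 tilt=0.01 j7=-0.58 F=[-0.1 -0.  -0.2] w=0.0329 gf=80 | TURN 0.001 SHIFT [-0.8   0.12 -0.07]
strap rect (array([0.4623, 0.0582]), array([47., 39.]), 88.0, 0.0968) gray 107.33333333333333 zt 0.09613550270208253
hole px [365.71 293.65] [0.4642 0.0592 0.0961] pin .4655 .0590
```

```bash
python3 -c "
from h import *
goto(.464,.0118,.0905,87.4); hole(.0023)"|head -3;  python3 -m crank '[[[0,0,0],[0,0,0]],[[0,0,0],[0,0,0]]]'
```

```text
t=32.5 tcp=[0.4631 0.0199 0.0898] yaw=87.5 tilt=0.01 j7=-0.58 F=[-0.1  0.3 -0.7] w=0.0334 gf=80 | TURN 0.001 SHIFT [-0.8   0.12 -0.07]
strap rect (array([0.4639, 0.0586]), array([48., 36.]), 89.0, 0.0965) gray 108.0 zt 0.09610698711417948
hole px [365.82 293.68] [0.464  0.0593 0.0961] pin .4655 .0590
clock: 32.7
tcp_pos: [0.4631, 0.0199, 0.0898]
orientation: [2.27, 2.172, -0.0]
contact_force: [0.3, 0.3, 0.2]
grip_width: 0.0327
gripper_force: 79.8
```

```bash
python3 -m crank '[[[-0.04,0.13,1],[0,0,0]],[[0,0,0.5],[0,0,0]],[[0,0,0.5],[0,0,0]],[[0,0,0],[0,0,0]]]'; python3 -m crank '[[[0,0,0.5],[0,0,0]],[[0,0,0.4],[0,0,0]],[[0,0,0],[0,0,0]],[[0,0,0],[0,0,0]]]'
```

```text
clock: 33.1
tcp_pos: [0.4637, 0.0195, 0.0688]
orientation: [-2.269, -2.171, 0.002]
contact_force: [-0.9, -0.0, 0.2]
grip_width: 0.0329
gripper_force: 79.8
clock: 33.5
tcp_pos: [0.4644, 0.0195, 0.0607]
orientation: [-2.27, -2.172, 0.0]
contact_force: [0.7, -0.3, -1.1]
grip_width: 0.0329
gripper_force: 79.8
```

```bash
python3 -m crank '[[[0,0,0.3],[0,0,0]],[[0,0,0.15],[0,0,0]],[[0,0,0],[0,0,0]],[[0,0,0],[0,0,0]]]'
python3 -m crank '[[[0,0,0],[0,0,0]],[[0,0,0],[0,0,0]],[[0,0,0],[0,0,0]],[[0,0,0],[0,0,0]],[[0,0,0],[0,0,0]]]' 6.5 40
python3 -m crank '[[[0,0,-3],[0,0,0]],[[0,0,-4],[0,0,0]],[[0,0,-4],[0,0,0]],[[-4.3,0,0],[0,0,0.143]],[[0,0,0],[0,0,0.143]]]' >/dev/null
python3 -m crank '[[[0,0,0],[0,0,0.143]],[[0,0,0],[0,0,0.143]],[[0,0,0],[0,0,0.143]],[[0,0,0],[0,0,0.143]],[[0,0,0],[0,0,0.143]]]'>/dev/null
python3 -m crank '[[[0,0,0],[0,0,0.143]],[[0,0,0],[0,0,0.143]],[[0,0,0],[0,0,0.143]],[[0,0,0],[0,0,0.143]],[[0,4.2,0],[0,0,0]]]' 4 >/dev/null
python3 -m crank '[[[0,4.2,0],[0,0,0]],[[0,4.2,0],[0,0,0]],[[0,4.2,0],[0,0,0]],[[0,4.2,0],[0,0,0]],[[0,0,0],[0,0,0]]]' >/dev/null
python3 -m crank '[[[0,0,0],[0,0,0]],[[0,0,0],[0,0,0]]]'
python3 - <<'E'
from h import *
p,X=cloud('side'); m=(X[...,2]>.05)&(X[...,2]<.075)&(X[...,1]>.067)&(X[...,1]<.12)&(X[...,0]<.52)&(X[...,0]>.42)
print(rect(X[m])); goto(.4535,-.236,.068,-2.6)
save(cv2.resize(p[190:330,300:440],(420,420),interpolation=2),'h2.png')
for s in straps(p,X): print(s)
E
```

```text
clock: 33.9
tcp_pos: [0.4646, 0.0194, 0.0566]
orientation: [2.27, 2.172, -0.0]
contact_force: [-0.8, -0.0, 4.6]
grip_width: 0.033
gripper_force: 80.4
clock: 34.4
tcp_pos: [0.4644, 0.0195, 0.0563]
orientation: [-2.27, -2.172, 0.0]
contact_force: [-0.2, -0.1, -0.3]
grip_width: 0.0649
gripper_force: 0.0
clock: 36.6
tcp_pos: [0.453, -0.2318, 0.1662]
orientation: [-3.14, 0.07, 0.0]
contact_force: [0.9, 0.8, 0.4]
grip_width: 0.0401
gripper_force: 0.0
(array([0.466 , 0.0746]), array([36., 15.]), -2.4, 0.0625)
t=36.6 tcp=[ 0.4531 -0.2316  0.1663] yaw=-2.5 tilt=0.04 j7=-1.38 F=[0.6 0.5 0.9] w=0.0403 gf=0 | TURN 0.002 SHIFT [0.06 0.44 9.83]
([238, 297, 66, 22], (array([0.6633, 0.0364]), array([129.,  58.]), 4.6, 0.0086))
```

View pics/h2.png

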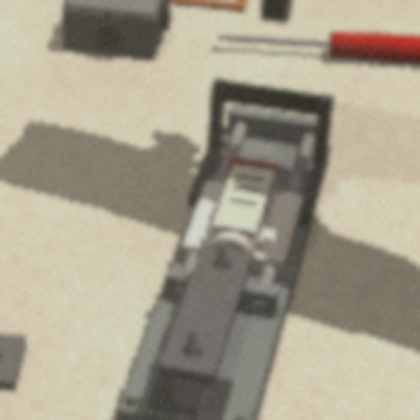

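The medium strap lies flush, with pins visible at crop (222,255) and (192,345) and the pointer at zero.

```bash
python3 -m crank '[[[0,0.4,3],[0,0,0.002]],[[0,0,3],[0,0,0]],[[0,0,2],[0,0,0]],[[0,0,1.8],[0,0,0]],[[0,0,0],[0,0,0]]]'
python3 -m crank '[[[0,0,0],[0,0,0]],[[0,0,0],[0,0,0]],[[0,0,0],[0,0,0]],[[0,0,0],[0,0,0]],[[0,0,0],[0,0,0]]]' 1 30
python3 -m crank '[[[0,0.7,0],[0,0,0]],[[0,0.7,0],[0,0,0]],[[0,0.7,0],[0,0,0]],[[0,0.7,0],[0,0,0]],[[0,0.7,0],[0,0,0]]]'
python3 -m crank '[[[0,0,0],[0,0,0]],[[0,0,0],[0,0,0]]]'
```

```text
clock: 37.15
tcp_pos: [0.4514, -0.235, 0.0664]
orientation: [-3.139, 0.071, 0.006]
contact_force: [-0.5, 0.4, -0.1]
grip_width: 0.0399
gripper_force: 0.0
clock: 37.65
tcp_pos: [0.4536, -0.2368, 0.0694]
orientation: [3.141, -0.075, 0.003]
contact_force: [-0.7, 3.0, 5.8]
grip_width: 0.0134
gripper_force: 32.8
clock: 38.15
tcp_pos: [0.452, -0.2684, 0.0694]
orientation: [-3.137, 0.071, -0.001]
contact_force: [-1.7, 16.9, 12.2]
grip_width: 0.0134
gripper_force: 33.7
clock: 38.35
tcp_pos: [0.452, -0.269, 0.0694]
orientation: [-3.138, 0.072, -0.001]
contact_force: [-0.8, 12.5, 11.1]
grip_width: 0.0133
gripper_force: 33.4
```

```bash
python3 -m crank '[[[0,0.2,0],[0,0,0]],[[0,0.18,0],[0,0,0]],[[0,0,0],[0,0,0]],[[0,0,0],[0,0,0]]]'
python3 - <<'E'
from h import *
q,Y=cloud('top')
R=q.astype(int)[260:300,320:400]; v,u=np.nonzero(R[...,0]-R[...,1]>45); print('red col',u.mean()+320,len(u))
print(q.astype(int)[276:281,335:390].mean(0).round(0)[:,:2].T)
E
for i in 1 2 3; do python3 -m crank '[[[0,0,0],[0,0,0]],[[0,0,0],[0,0,0]],[[0,0,0],[0,0,0]],[[0,0,0],[0,0,0]],[[0,0,0],[0,0,0]]]' | grep -E "clock|tcp|force:" | tr '\n' ' '; echo; done
```

```text
clock: 38.75
tcp_pos: [0.4518, -0.2721, 0.0694]
orientation: [-3.137, 0.071, -0.001]
contact_force: [-0.8, 12.3, 12.3]
grip_width: 0.0133
gripper_force: 33.5
red col 367.0833333333333 12
[[124. 124. 123. 121. 116. 115. 112. 132. 181. 185. 172. 157. 185. 183.
  182. 183. 183. 180. 157. 126. 128. 128. 129. 132. 111.  64. 113. 132.
  132. 133. 140. 113.  81. 114. 127. 128. 128. 130. 106.  72. 131. 129.
  128. 129. 131. 105.  72. 131. 129. 129. 122.  93.  60.  20.  30.]
 [122. 121. 120. 119. 113. 113. 109. 132. 186. 191. 177. 161. 191. 189.
  189. 189. 190. 187. 159. 121. 124. 125. 126. 128. 108.  63. 111. 130.
  129. 131. 139. 109.  27.  71. 126. 125. 125. 127. 103.  70. 128. 126.
  125. 125. 127. 102.  71. 128. 126. 126. 119.  90.  58.  21.  30.]]
clock: 39.3 tcp_pos: [0.4518, -0.2721, 0.0693] contact_force: [-1.3, 13.8, 11.5] gripper_force: 33.5 
clock: 39.8 tcp_pos: [0.4519, -0.2721, 0.0694] contact_force: [-0.9, 13.0, 11.9] gripper_force: 33.5 
clock: 40.3 tcp_pos: [0.4518, -0.2721, 0.0694] contact_force: [-1.1, 13.3, 12.4] gripper_force: 33.5
```

Lines are at columns 360, 367, 374 and 381, and the red pointer is at 367, the second line. I'll finish the hold, return the handle and go back to the strap.

```bash
for i in 1 2 3 4 5 6 7 8; do python3 -m crank '[[[0,0,0],[0,0,0]],[[0,0,0],[0,0,0]],[[0,0,0],[0,0,0]],[[0,0,0],[0,0,0]],[[0,0,0],[0,0,0]]]' | grep -E "clock|tcp|force:" | tr '\n' ' '; echo; done
python3 -m crank '[[[0,-0.8,0],[0,0,0]],[[0,-0.8,0],[0,0,0]],[[0,-0.8,0],[0,0,0]],[[0,-0.8,0],[0,0,0]],[[0,-0.6,0],[0,0,0]]]' >/dev/null
python3 -m crank '[[[0,0,0],[0,0,0]],[[0,0,0],[0,0,0]]]'
python3 -m crank '[[[0,0,0],[0,0,0]],[[0,0,0],[0,0,0]],[[0,0,0],[0,0,0]],[[0,0,-3],[0,0,0]],[[0,0,-4],[0,0,0]]]' 4
python3 -m crank '[[[0,0,-3],[0,0,0]],[[0,-4.2,0],[0,0,-0.143]],[[0,0,0],[0,0,-0.143]],[[0,0,0],[0,0,-0.143]],[[0,0,0],[0,0,-0.143]]]' 6.5 >/dev/null
python3 -m crank '[[[0,0,0],[0,0,-0.143]],[[0,0,0],[0,0,-0.143]],[[0,0,0],[0,0,-0.143]],[[0,0,0],[0,0,-0.143]],[[0,0,0],[0,0,-0.143]]]' >/dev/null
python3 -m crank '[[[4,0,0],[0,0,-0.143]],[[4,0,0],[0,0,-0.143]],[[4,0,0],[0,0,0]],[[4,0,0],[0,0,0]],[[4,0,0],[0,0,0]]]' >/dev/null
python3 -m crank '[[[0,0,0],[0,0,0]],[[0,0,0],[0,0,0]]]'
python3 - <<'E'
from h import *
goto(.4644,.0118,.058,87.4)
p,X=cloud('side'); m=(X[...,2]>.05)&(X[...,2]<.075)&(X[...,1]>.067)&(X[...,1]<.12)&(X[...,0]<.52)&(X[...,0]>.42)
print(rect(X[m])); 
for s in straps(p,X): print(s)
E
```

```text
clock: 40.8 tcp_pos: [0.4518, -0.2721, 0.0694] contact_force: [-2.3, 13.7, 12.4] gripper_force: 33.5 
clock: 41.3 tcp_pos: [0.4519, -0.2721, 0.0694] contact_force: [-0.6, 12.2, 12.4] gripper_force: 33.5 
clock: 41.8 tcp_pos: [0.4519, -0.2721, 0.0694] contact_force: [-1.7, 12.5, 12.1] gripper_force: 33.5 
clock: 42.3 tcp_pos: [0.4518, -0.2721, 0.0694] contact_force: [-1.6, 13.1, 11.3] gripper_force: 33.5 
clock: 42.8 tcp_pos: [0.4518, -0.2721, 0.0694] contact_force: [-0.6, 13.2, 12.2] gripper_force: 33.5 
clock: 43.3 tcp_pos: [0.4518, -0.2721, 0.0694] contact_force: [-0.7, 14.1, 11.3] gripper_force: 33.5 
clock: 43.8 tcp_pos: [0.4518, -0.2721, 0.0694] contact_force: [-1.0, 13.6, 12.1] gripper_force: 33.5 
clock: 44.3 tcp_pos: [0.4519, -0.2721, 0.0694] contact_force: [-1.2, 13.6, 11.1] gripper_force: 33.5 
clock: 45.0
tcp_pos: [0.4536, -0.2374, 0.0694]
orientation: [3.141, -0.074, 0.003]
contact_force: [0.1, 3.2, 7.1]
grip_width: 0.0133
gripper_force: 32.8
clock: 45.5
tcp_pos: [0.4509, -0.2377, 0.1373]
orientation: [-3.139, 0.076, 0.007]
contact_force: [1.1, -0.0, 0.3]
grip_width: 0.0401
gripper_force: 0.0
clock: 47.2
tcp_pos: [0.4806, 0.0014, 0.1682]
orientation: [2.27, 2.172, -0.0]
contact_force: [-0.2, 0.0, -0.8]
grip_width: 0.0649
gripper_force: 0.0
t=47.2 tcp=[0.4806 0.0014 0.1682] yaw=87.5 tilt=0.02 j7=-0.43 F=[-0.2  0.  -0.8] w=0.0649 gf=0 | TURN 0.002 SHIFT [ 0.97 -1.67 11.02]
(array([0.4663, 0.0732]), array([37., 13.]), -2.7, 0.063)
([238, 297, 66, 22], (array([0.6631, 0.0337]), array([130.,  58.]), 6.1, 0.0087))
```

```bash
python3 -m crank '[[[0.97,-1.67,2],[0,0,0]],[[0,0,4],[0,0,0]],[[0,0,3.4],[0,0,0]],[[0,0,1.7],[0,0,0]],[[0,0,0],[0,0,0]]]'
python3 -m crank '[[[0,0,0],[0,0,0]],[[0,0,0],[0,0,0]],[[0,0,0],[0,0,0]],[[0,0,0],[0,0,0]],[[0,0,0],[0,0,0]]]' 2.5 80
python3 -m crank '[[[0,0,-1],[0,0,0]],[[0,0,-2],[0,0,0]],[[0,0,-3],[0,0,0]],[[0,0,-3],[0,0,0]],[[0,0,0],[0,0,0.1407]]]'
python3 -m crank '[[[0,0,0],[0,0,0.1407]],[[0,0,0],[0,0,0.1407]],[[0,0,0],[0,0,0.1407]],[[0,0,0],[0,0,0.1407]],[[0,0,0],[0,0,0.1407]]]' >/dev/null
python3 -m crank '[[[0,0,0],[0,0,0.1407]],[[0,0,0],[0,0,0.1407]],[[0,0,0],[0,0,0.1407]],[[0,0,0],[0,0,0.1407]],[[0,0,0],[0,0,0]]]'
python3 -c "
from h import *
goto(.4955,.301,.05,6.8)"
```

```text
clock: 47.75
tcp_pos: [0.4625, 0.0093, 0.055]
orientation: [-2.273, -2.165, 0.007]
contact_force: [-0.6, 0.9, 0.2]
grip_width: 0.0653
gripper_force: 0.0
clock: 48.25
tcp_pos: [0.4655, 0.0108, 0.059]
orientation: [2.271, 2.167, 0.002]
contact_force: [-1.7, -1.6, 7.1]
grip_width: 0.0325
gripper_force: 78.8
clock: 48.75
tcp_pos: [0.4673, 0.0118, 0.152]
orientation: [2.417, 2.0, 0.01]
contact_force: [0.5, -0.1, -0.3]
grip_width: 0.0323
gripper_force: 79.5
clock: 49.75
tcp_pos: [0.4648, 0.0115, 0.1485]
orientation: [-3.136, -0.183, -0.003]
contact_force: [-0.3, -0.2, -0.1]
grip_width: 0.0325
gripper_force: 79.5
t=49.8 tcp=[0.4648 0.0115 0.1485] yaw=6.7 tilt=0.10 j7=-1.77 F=[-0.3 -0.2 -0.1] w=0.0325 gf=80 | TURN -0.002 SHIFT [  6.47 -28.38   9.85]
```

```bash
python3 -m crank '[[[1.1,-4.7,0],[0,0,0]],[[1.1,-4.7,0],[0,0,0]],[[1.1,-4.7,0],[0,0,0]],[[1.1,-4.7,0],[0,0,0]],[[1.1,-4.7,0],[0,0,0]]]' >/dev/null
python3 -m crank '[[[1,-4.8,4],[0,0,0]],[[0,0,4],[0,0,0]],[[0,0,1.8],[0,0,0]],[[0,0,0],[0,0,0]],[[0,0,0],[0,0,0]]]'
python3 - <<'E'
from h import *
goto(.4955,.301,.0105,6.8)
q,Y=cloud('side'); print(straps(q,Y,.045,.068,xr=(.4,.62),yr=(.22,.4)))
E
```

```text
clock: 50.75
tcp_pos: [0.4953, 0.2899, 0.0586]
orientation: [-3.135, -0.188, -0.001]
contact_force: [-0.0, 0.1, 0.0]
grip_width: 0.0322
gripper_force: 79.6
t=50.8 tcp=[0.4953 0.2899 0.0586] yaw=6.8 tilt=0.05 j7=-2.40 F=[-0.   0.1  0. ] w=0.0322 gf=80 | TURN 0.001 SHIFT [ 0.15 -1.1   4.81]
[([284, 379, 86, 27], (array([0.4903, 0.2931]), array([140.,  49.]), 7.1, 0.0627))]
```

```bash
python3 -m crank '[[[0.1,-1.1,2],[0,0,0]],[[0,0,1.8],[0,0,0]],[[0,0,0.9],[0,0,0]],[[0,0,0],[0,0,0]],[[0,0,0],[0,0,0]]]'
python3 -m crank '[[[0,0,0],[0,0,0]],[[0,0,0],[0,0,0]],[[0,0,0],[0,0,0]],[[0,0,0],[0,0,0]],[[0,0,-2],[0,0,0]]]' 5.2 40
python3 -m crank '[[[0,0,-4],[0,0,0]],[[0,0,-4],[0,0,0]],[[0,0,-4],[0,0,0]],[[0,0,0],[0,0,0]],[[0,0,0],[0,0,0]]]' 8.54
python3 - <<'E'
from h import *
p,X=cloud('top'); 
for s in straps(p,X): print(s)
q,Y=cloud('side'); print('side'); 
for s in straps(q,Y): print(s)
print('tray',straps(q,Y,.008,.022,xr=(.43,.57),yr=(.2,.43)))
goto(.6635,.0325,.1,4.8)
E
```

```text
clock: 51.3
tcp_pos: [0.4954, 0.3009, 0.0118]
orientation: [-3.136, -0.184, -0.002]
contact_force: [-0.4, 0.3, -0.9]
grip_width: 0.0324
gripper_force: 79.6
clock: 51.8
tcp_pos: [0.493, 0.2996, 0.0289]
orientation: [3.134, 0.185, -0.006]
contact_force: [-0.7, -0.4, -0.1]
grip_width: 0.0521
gripper_force: 0.0
clock: 52.3
tcp_pos: [0.4951, 0.301, 0.1517]
orientation: [-3.135, -0.185, -0.003]
contact_force: [0.8, -0.2, -0.7]
grip_width: 0.0857
gripper_force: 0.0
([271, 177, 25, 50], (array([0.6643, 0.0307]), array([132.,  53.]), 5.0, 0.0084))
side
([238, 297, 66, 22], (array([0.6631, 0.0362]), array([128.,  55.]), 4.6, 0.0087))
tray [([289, 378, 80, 19], (array([0.4989, 0.2293]), array([139.,  33.]), 7.9, 0.0124)), ([282, 405, 81, 26], (array([0.4952, 0.2988]), array([132.,  45.]), 6.1, 0.0124))]
t=52.4 tcp=[0.494  0.3001 0.1496] yaw=6.7 tilt=0.11 j7=-2.34 F=[0.2 0.1 0.1] w=0.0853 gf=0 | TURN 0.034 SHIFT [14.66 28.09  4.96]
```

```bash
python3 -m crank '[[[2.1,4,0],[0,0,0.034]],[[2.1,4,0],[0,0,0]],[[2.1,4,0],[0,0,0]],[[2.1,4,0],[0,0,0]],[[2.1,4,0],[0,0,0]]]' 8.54 40 >/dev/null
python3 -m crank '[[[2.1,4,0],[0,0,0]],[[2,4,0],[0,0,0]],[[0,0,4],[0,0,0]],[[0,0,0],[0,0,0]],[[0,0,0],[0,0,0]]]'
python3 - <<'E'
from h import *
q,Y=cloud('side')
for s in straps(q,Y): print(s)
goto(.6635,.033,-.001,4.8)
E
```

```text
clock: 53.4
tcp_pos: [0.663, 0.0357, 0.1088]
orientation: [-3.138, -0.133, 0.007]
contact_force: [0.0, -0.3, 0.8]
grip_width: 0.0851
gripper_force: 0.0
([238, 295, 66, 24], (array([0.665 , 0.0324]), array([133.,  60.]), 5.3, 0.0088))
t=53.5 tcp=[0.6641 0.0364 0.1104] yaw=4.9 tilt=0.10 j7=-1.86 F=[-0.2  0.1  0.4] w=0.0856 gf=0 | TURN 0.002 SHIFT [-0.09  0.34 11.14]
```

```bash
python3 -m crank '[[[-0.05,0.3,4],[0,0,0]],[[0,0,4],[0,0,0]],[[0,0,2],[0,0,0]],[[0,0,1.1],[0,0,0]],[[0,0,0],[0,0,0]]]'
python3 -m crank '[[[0,0,0],[0,0,0]],[[0,0,0],[0,0,0]],[[0,0,0],[0,0,0]],[[0,0,0],[0,0,0]],[[0,0,0],[0,0,0]]]' 4 80
python3 -c "
from h import *
goto(.4645,.0165,.125,87.4)"
```

```text
clock: 53.95
tcp_pos: [0.6642, 0.033, -0.0004]
orientation: [-3.138, -0.134, 0.001]
contact_force: [0.0, 0.3, 0.2]
grip_width: 0.0854
gripper_force: 0.0
clock: 54.45
tcp_pos: [0.666, 0.0321, 0.0024]
orientation: [-3.139, -0.131, -0.005]
contact_force: [-2.3, -0.4, 9.7]
grip_width: 0.0485
gripper_force: 80.7
t=54.5 tcp=[0.666  0.0321 0.0024] yaw=4.8 tilt=0.19 j7=-1.91 F=[-2.3 -0.4  9.7] w=0.0485 gf=81 | TURN -1.442 SHIFT [ -2.47 -20.06 -12.26]
```

```bash
python3 -m crank '[[[0,0,-2],[0,0,0]],[[0,0,-4],[0,0,0]],[[0,0,-4],[0,0,0]],[[0,0,-2.5],[0,0,-0.144]],[[0,0,0],[0,0,-0.144]]]'
python3 -m crank '[[[0,0,0],[0,0,-0.144]],[[0,0,0],[0,0,-0.144]],[[0,0,0],[0,0,-0.144]],[[0,0,0],[0,0,-0.144]],[[0,0,0],[0,0,-0.144]]]' >/dev/null
python3 -m crank '[[[0,0,0],[0,0,-0.144]],[[0,0,0],[0,0,-0.144]],[[0,0,0],[0,0,-0.144]],[[-0.5,-4,0],[0,0,0]],[[-0.5,-4,0],[0,0,0]]]' >/dev/null
python3 -m crank '[[[-0.5,-4,0],[0,0,0]],[[-0.5,-4,0],[0,0,0]],[[-0.5,-4,0],[0,0,0]],[[0,0,1.5],[0,0,0]],[[0,0,1.5],[0,0,0]]]'
python3 -m crank '[[[0,0,0],[0,0,0]],[[0,0,0],[0,0,0]],[[0,0,0],[0,0,0]]]' >/dev/null
python3 -c "
from h import *
goto(.4645,.0165,.0915,87.4); hole(.0016)"
```

```text
clock: 54.95
tcp_pos: [0.6678, 0.0324, 0.1308]
orientation: [3.084, 0.589, 0.015]
contact_force: [-0.5, -1.1, -1.6]
grip_width: 0.0481
gripper_force: 82.5
clock: 56.45
tcp_pos: [0.4636, 0.0154, 0.0955]
orientation: [2.271, 2.166, 0.001]
contact_force: [1.0, 0.3, -0.5]
grip_width: 0.0483
gripper_force: 82.5
t=56.8 tcp=[0.4645 0.0165 0.0954] yaw=87.3 tilt=0.08 j7=-0.66 F=[-0.1 -0.5 -0.6] w=0.0484 gf=83 | TURN -0.002 SHIFT [-0.    0.    0.39]
strap rect (array([0.4653, 0.059 ]), array([52., 48.]), -1.2, 0.1016) gray 110.66666666666667 zt 0.10104693136182158
hole px [365.01 291.79] [0.4657 0.0602 0.101 ] pin .4655 .0590
[[102 103 109 112 114 113 109 110 111 111 115 116 110 111 109 111 115]
 [113 110 112 111 114 114 111 113 111 114 112 112 109 113 110 114 117]
 [114 113 111 115 112 110 113 112 112 112 115 113 111 110 111 111 113]
 [115 116 114 117 112 110 108 108 108 109 110 111 112 114 111 109 113]
 [111 116 112 115 109 104 101  92  92  92 100 106 110 113 110 113 114]
 [115 115 116 111 108  96  83  73  69  75  81 100 110 112 113 112 113]
 [112 114 113 111 108  92  78  69  64  67  76  95 108 111 113 115 112]
 [115 114 113 114 109 101  90  83  80  80  92 102 111 113 115 112 111]
 [113 116 115 113 113 112 105 101  99 101 107 110 112 115 111 112 114]
 [116 115 112 114 114 114 114 113 111 110 111 111 112 112 108 111 114]
 [105 107 109 108 110 111 112 110 112 112 113 112 115 115 114 114 116]
 [ 86  87  92  94  96 101 104 112 107 110 108 107 112 115 116 112 112]
 [ 63  64  69  73  77  82  85  90  91  95  97 104 106 108 109 109 112]]
```

```bash
python3 -m crank '[[[-0.13,0,1.2],[0,0,0]],[[0,0,0.6],[0,0,0]],[[0,0,0.5],[0,0,0]],[[0,0,0],[0,0,0]]]'; python3 -m crank '[[[0,0,0.5],[0,0,0]],[[0,0,0.5],[0,0,0]],[[0,0,0],[0,0,0]],[[0,0,0],[0,0,0]]]'
```

```text
clock: 57.2
tcp_pos: [0.4633, 0.0151, 0.0709]
orientation: [-2.272, -2.168, 0.0]
contact_force: [0.9, 0.4, -0.8]
grip_width: 0.048
gripper_force: 82.5
clock: 57.6
tcp_pos: [0.4634, 0.015, 0.0616]
orientation: [-2.273, -2.169, 0.0]
contact_force: [0.5, 0.6, -1.1]
grip_width: 0.048
gripper_force: 82.5
```

```bash
python3 -m crank '[[[0,0,0.3],[0,0,0]],[[0,0,0.17],[0,0,0]],[[0,0,0],[0,0,0]],[[0,0,0],[0,0,0]]]'
python3 -m crank '[[[0,0,0],[0,0,0]],[[0,0,0],[0,0,0]],[[0,0,0],[0,0,0]],[[0,0,0],[0,0,0]],[[0,0,0],[0,0,0]]]' 7.8 40
python3 -m crank '[[[0,0,-3],[0,0,0]],[[0,0,-4],[0,0,0]],[[0,0,-4],[0,0,0]],[[-4.2,0,0],[0,0,0.143]],[[0,0,0],[0,0,0.143]]]' >/dev/null
python3 -m crank '[[[0,0,0],[0,0,0.143]],[[0,0,0],[0,0,0.143]],[[0,0,0],[0,0,0.143]],[[0,0,0],[0,0,0.143]],[[0,0,0],[0,0,0.143]]]'>/dev/null
python3 -m crank '[[[0,0,0],[0,0,0.143]],[[0,0,0],[0,0,0.143]],[[0,0,0],[0,0,0.143]],[[0,0,0],[0,0,0.143]],[[0,4.2,0],[0,0,0]]]' 4 >/dev/null
python3 -m crank '[[[0,4.2,0],[0,0,0]],[[0,4.2,0],[0,0,0]],[[0,4.2,0],[0,0,0]],[[0,4.2,0],[0,0,0]],[[0,0,0],[0,0,0]]]' >/dev/null
python3 -m crank '[[[0,0,0],[0,0,0]],[[0,0,0],[0,0,0]]]'
python3 - <<'E'
from h import *
p,X=cloud('side'); m=(X[...,2]>.05)&(X[...,2]<.075)&(X[...,1]>.067)&(X[...,1]<.12)&(X[...,0]<.52)&(X[...,0]>.42)
print(rect(X[m])); goto(.4535,-.236,.068,-2.6)
save(cv2.resize(p[190:330,300:440],(420,420),interpolation=2),'h3.png')
E
```

```text
clock: 58.0
tcp_pos: [0.4635, 0.0149, 0.0574]
orientation: [2.273, 2.168, -0.001]
contact_force: [-2.0, -0.9, 6.6]
grip_width: 0.048
gripper_force: 83.8
clock: 58.5
tcp_pos: [0.4635, 0.0149, 0.0569]
orientation: [-2.273, -2.169, 0.0]
contact_force: [0.7, -0.4, -0.3]
grip_width: 0.0781
gripper_force: 0.0
clock: 60.7
tcp_pos: [0.4514, -0.2353, 0.1669]
orientation: [-3.14, 0.075, 0.0]
contact_force: [0.4, -0.3, 0.6]
grip_width: 0.0398
gripper_force: 0.0
(array([0.4653, 0.0741]), array([52., 14.]), -0.1, 0.0632)
t=60.8 tcp=[ 0.4515 -0.2351  0.167 ] yaw=-2.7 tilt=0.03 j7=-1.43 F=[-0.2  0.7 -0.1] w=0.0400 gf=0 | TURN -0.001 SHIFT [0.21 0.08 9.9 ]
```

View pics/h3.png

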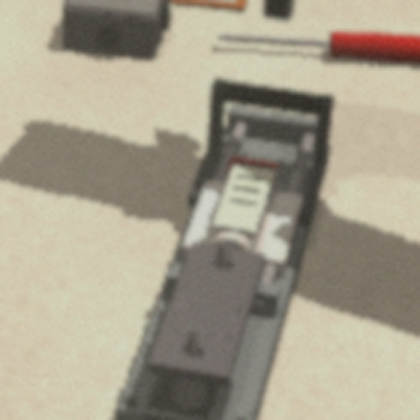

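The wide strap is flush, with both pins seen at (225,255) and (192,345). Gripping and drawing.

```bash
python3 -m crank '[[[0.15,0.05,3],[0,0,0]],[[0,0,3],[0,0,0]],[[0,0,2],[0,0,0]],[[0,0,1.8],[0,0,0]],[[0,0,0],[0,0,0]]]'
python3 -m crank '[[[0,0,0],[0,0,0]],[[0,0,0],[0,0,0]],[[0,0,0],[0,0,0]],[[0,0,0],[0,0,0]],[[0,0,0],[0,0,0]]]' 1 50
python3 -m crank '[[[0,0.7,0],[0,0,0]],[[0,0.7,0],[0,0,0]],[[0,0.7,0],[0,0,0]],[[0,0.7,0],[0,0,0]],[[0,0.7,0],[0,0,0]]]'
python3 -m crank '[[[0,0.7,0],[0,0,0]],[[0,0.7,0],[0,0,0]],[[0,0,0],[0,0,0]],[[0,0,0],[0,0,0]],[[0,0,0],[0,0,0]]]'
```

```text
clock: 61.25
tcp_pos: [0.4514, -0.2351, 0.0671]
orientation: [-3.138, 0.073, 0.006]
contact_force: [-0.8, -1.1, 0.8]
grip_width: 0.0398
gripper_force: 0.0
clock: 61.75
tcp_pos: [0.4536, -0.2368, 0.0702]
orientation: [3.14, -0.076, 0.003]
contact_force: [-1.8, 3.3, 6.9]
grip_width: 0.0128
gripper_force: 51.3
clock: 62.25
tcp_pos: [0.4521, -0.2683, 0.0701]
orientation: [-3.137, 0.073, -0.001]
contact_force: [-2.5, 15.6, 13.4]
grip_width: 0.0127
gripper_force: 52.1
clock: 62.75
tcp_pos: [0.4514, -0.2812, 0.0701]
orientation: [-3.136, 0.072, -0.001]
contact_force: [-1.1, 16.0, 12.5]
grip_width: 0.013
gripper_force: 52.2
```

Handle is at -0.2812 and the target is -0.2894, so about 9 mm more commanded.

```bash
python3 -m crank '[[[0,0.4,0],[0,0,0]],[[0,0.4,0],[0,0,0]],[[0,0.1,0],[0,0,0]],[[0,0,0],[0,0,0]],[[0,0,0],[0,0,0]]]'
python3 - <<'E'
from h import *
q,Y=cloud('top')
R=q.astype(int)[260:300,320:400]; v,u=np.nonzero(R[...,0]-R[...,1]>45); print('red col',u.mean()+320,len(u))
print(q.astype(int)[276:281,335:395].mean(0).round(0)[:,1])
E
```

```text
clock: 63.25
tcp_pos: [0.451, -0.2891, 0.0701]
orientation: [-3.135, 0.071, 0.0]
contact_force: [-1.7, 17.9, 14.7]
grip_width: 0.0129
gripper_force: 52.4
red col 367.44444444444446 27
[120. 119. 119. 117. 111. 112. 116. 115. 115. 114. 113. 119. 128. 102.
 110. 182. 189. 171. 153. 189. 186. 186. 186. 186. 186. 186. 186. 186.
 186. 187. 191. 163.  24. 104. 175. 152. 129. 124. 110.  76. 107. 124.
 122. 123. 125. 101.  69. 126. 123. 123. 123. 125. 101.  69. 127. 124.
 125. 111.  93. 102.]
```

The pointer (367.4) covers the third line. Holding, then returning.

```bash
for i in 1 2 3 4 5 6 7 8 9 10 11; do python3 -m crank '[[[0,0,0],[0,0,0]],[[0,0,0],[0,0,0]],[[0,0,0],[0,0,0]],[[0,0,0],[0,0,0]],[[0,0,0],[0,0,0]]]' | grep -E "clock|tcp" | tr '\n' ' '; echo; done
python3 -m crank '[[[0,-0.9,0],[0,0,0]],[[0,-0.9,0],[0,0,0]],[[0,-0.9,0],[0,0,0]],[[0,-0.9,0],[0,0,0]],[[0,-0.9,0],[0,0,0]]]' >/dev/null
python3 -m crank '[[[0,-0.9,0],[0,0,0]],[[0,-0.3,0],[0,0,0]],[[0,0,0],[0,0,0]],[[0,0,0],[0,0,0]]]'
python3 -m crank '[[[0,0,0],[0,0,0]],[[0,0,0],[0,0,0]],[[0,0,0],[0,0,0]],[[0,0,-3],[0,0,0]],[[0,0,-4],[0,0,0]]]' 4
python3 -m crank '[[[0,0,-3],[0,0,0]],[[0,-4.2,0],[0,0,-0.143]],[[0,0,0],[0,0,-0.143]],[[0,0,0],[0,0,-0.143]],[[0,0,0],[0,0,-0.143]]]' 7.8 40 >/dev/null
python3 -m crank '[[[0,0,0],[0,0,-0.143]],[[0,0,0],[0,0,-0.143]],[[0,0,0],[0,0,-0.143]],[[0,0,0],[0,0,-0.143]],[[0,0,0],[0,0,-0.143]]]' >/dev/null
python3 -m crank '[[[4,0,0],[0,0,-0.143]],[[4,0,0],[0,0,-0.143]],[[4,0,0],[0,0,0]],[[4,0,0],[0,0,0]],[[4,0,0],[0,0,0]]]' >/dev/null
python3 -m crank '[[[0,0,0],[0,0,0]],[[0,0,0],[0,0,0]]]'
python3 - <<'E'
from h import *
goto(.464,.0118,.0565,87.4)
p,X=cloud('side'); m=(X[...,2]>.05)&(X[...,2]<.075)&(X[...,1]>.067)&(X[...,1]<.12)&(X[...,0]<.52)&(X[...,0]>.42)
print(rect(X[m]));
E
```

```text
clock: 63.8 tcp_pos: [0.4511, -0.2891, 0.0701] 
clock: 64.3 tcp_pos: [0.451, -0.2891, 0.0701] 
clock: 64.8 tcp_pos: [0.4511, -0.2891, 0.0701] 
clock: 65.3 tcp_pos: [0.4511, -0.2891, 0.0701] 
clock: 65.8 tcp_pos: [0.451, -0.2891, 0.0701] 
clock: 66.3 tcp_pos: [0.4511, -0.2891, 0.0701] 
clock: 66.8 tcp_pos: [0.451, -0.2891, 0.0701] 
clock: 67.3 tcp_pos: [0.451, -0.2891, 0.0701] 
clock: 67.8 tcp_pos: [0.4511, -0.2891, 0.0701] 
clock: 68.3 tcp_pos: [0.451, -0.2891, 0.0701] 
clock: 68.8 tcp_pos: [0.4511, -0.2891, 0.0701] 
clock: 69.7
tcp_pos: [0.4536, -0.2376, 0.0702]
orientation: [3.141, -0.076, 0.003]
contact_force: [-1.1, 3.2, 7.2]
grip_width: 0.0132
gripper_force: 51.3
clock: 70.2
tcp_pos: [0.4509, -0.2379, 0.1381]
orientation: [-3.138, 0.078, 0.007]
contact_force: [0.1, -1.4, 0.8]
grip_width: 0.0396
gripper_force: 0.0
clock: 71.9
tcp_pos: [0.481, 0.0011, 0.169]
orientation: [2.271, 2.171, -0.0]
contact_force: [-0.1, -0.8, -0.0]
grip_width: 0.0781
gripper_force: 0.0
t=71.9 tcp=[0.481  0.0011 0.169 ] yaw=87.4 tilt=0.02 j7=-0.50 F=[-0.1 -0.8 -0. ] w=0.0781 gf=0 | TURN 0.001 SHIFT [ 0.99 -1.74 11.25]
(array([0.4654, 0.0734]), array([52., 13.]), -0.8, 0.0627)
```

```bash
python3 -m crank '[[[0.99,-1.74,2],[0,0,0]],[[0,0,4],[0,0,0]],[[0,0,3.5],[0,0,0]],[[0,0,1.7],[0,0,0]],[[0,0,0],[0,0,0]]]'
python3 -m crank '[[[0,0,0],[0,0,0]],[[0,0,0],[0,0,0]],[[0,0,0],[0,0,0]],[[0,0,0],[0,0,0]],[[0,0,0],[0,0,0]]]' 4 80
python3 -m crank '[[[0,0,-1],[0,0,0]],[[0,0,-2],[0,0,0]],[[0,0,-3],[0,0,0]],[[0,0,-3],[0,0,0]],[[0,0,0],[0,0,0.1407]]]'
python3 -m crank '[[[0,0,0],[0,0,0.1407]],[[0,0,0],[0,0,0.1407]],[[0,0,0],[0,0,0.1407]],[[0,0,0],[0,0,0.1407]],[[0,0,0],[0,0,0.1407]]]' >/dev/null
python3 -m crank '[[[0,0,0],[0,0,0.1407]],[[0,0,0],[0,0,0.1407]],[[0,0,0],[0,0,0.1407]],[[0,0,0],[0,0,0.1407]],[[0,0,0],[0,0,0]]]'
python3 -c "
from h import *
goto(.4875,.3755,.06,6.8)"
```

```text
clock: 72.45
tcp_pos: [0.4621, 0.0093, 0.0547]
orientation: [-2.273, -2.164, 0.007]
contact_force: [0.6, 0.2, 0.4]
grip_width: 0.0781
gripper_force: 0.0
clock: 72.95
tcp_pos: [0.4651, 0.0107, 0.059]
orientation: [2.272, 2.165, 0.001]
contact_force: [-2.9, 0.0, 10.6]
grip_width: 0.0467
gripper_force: 80.2
clock: 73.45
tcp_pos: [0.4669, 0.0118, 0.1516]
orientation: [2.418, 1.998, 0.01]
contact_force: [-0.1, -0.5, -1.0]
grip_width: 0.0462
gripper_force: 82.0
clock: 74.45
tcp_pos: [0.4645, 0.0114, 0.1482]
orientation: [3.136, 0.182, 0.003]
contact_force: [0.4, -0.4, -1.0]
grip_width: 0.0464
gripper_force: 81.9
t=74.5 tcp=[0.4645 0.0114 0.1482] yaw=6.6 tilt=0.11 j7=-1.82 F=[ 0.4 -0.4 -1. ] w=0.0464 gf=82 | TURN -0.003 SHIFT [  6.6  -35.88   8.82]
```

```bash
python3 -m crank '[[[0.73,-4,0],[0,0,0]],[[0.73,-4,0],[0,0,0]],[[0.73,-4,0],[0,0,0]],[[0.73,-4,0],[0,0,0]],[[0.73,-4,0],[0,0,0]]]' >/dev/null
python3 -m crank '[[[0.73,-4,0],[0,0,0]],[[0.73,-4,0],[0,0,0]],[[0.73,-4,0],[0,0,0]],[[0.73,-3.8,0],[0,0,0]],[[0,0,4],[0,0,0]]]' >/dev/null
python3 -m crank '[[[0,0,4.5],[0,0,0]],[[0,0,0],[0,0,0]],[[0,0,0],[0,0,0]],[[0,0,0],[0,0,0]]]'
python3 - <<'E'
from h import *
goto(.4875,.3755,.0115,6.8)
q,Y=cloud('side'); print(straps(q,Y,.050,.072,xr=(.4,.62),yr=(.3,.45)))
E
```

```text
clock: 75.85
tcp_pos: [0.4889, 0.3756, 0.0647]
orientation: [-3.134, -0.184, -0.004]
contact_force: [0.3, 0.5, 0.6]
grip_width: 0.0461
gripper_force: 82.3
t=75.8 tcp=[0.4889 0.3756 0.0647] yaw=6.7 tilt=0.22 j7=-2.57 F=[0.3 0.5 0.6] w=0.0461 gf=82 | TURN -0.001 SHIFT [-0.14 -0.01  5.32]
[([271, 412, 40, 34], (array([0.5245, 0.3801]), array([60., 56.]), 4.9, 0.0687)), ([312, 417, 54, 35], (array([0.4538, 0.3721]), array([78., 57.]), 6.4, 0.0685))]
```

```bash
python3 -m crank '[[[-0.14,0,2.5],[0,0,0]],[[0,0,2],[0,0,0]],[[0,0,0.8],[0,0,0]],[[0,0,0],[0,0,0]],[[0,0,0],[0,0,0]]]'
python3 -m crank '[[[0,0,0],[0,0,0]],[[0,0,0],[0,0,0]],[[0,0,0],[0,0,0]],[[0,0,0],[0,0,0]],[[0,0,-2],[0,0,0]]]' 6.2 40
python3 -m crank '[[[0,0,-4],[0,0,0]],[[0,0,-4],[0,0,0]],[[0,0,-4],[0,0,0]],[[0,4,-4],[0,0,0]],[[0,0,0],[0,0,0]]]'
python3 -m crank '[[[0,4,0],[0,0,0]],[[0,4,0],[0,0,0]],[[0,4,0],[0,0,0]],[[0,4,0],[0,0,0]],[[0,0,0],[0,0,0]]]'
python3 - <<'E'
from h import *
q,Y=cloud('side'); print('tray',straps(q,Y,.008,.022,xr=(.41,.56),yr=(.2,.43)))
p,X=cloud('top'); save(p[150:380,100:440],'f.png')
E
```

```text
clock: 76.4
tcp_pos: [0.487, 0.3751, 0.0105]
orientation: [-3.135, -0.183, -0.003]
contact_force: [0.1, -0.2, -0.3]
grip_width: 0.0464
gripper_force: 82.3
clock: 76.9
tcp_pos: [0.4848, 0.3729, 0.0271]
orientation: [3.133, 0.184, -0.006]
contact_force: [-0.6, 0.6, 0.8]
grip_width: 0.0618
gripper_force: 0.0
clock: 77.4
tcp_pos: [0.4941, 0.3369, 0.1892]
orientation: [-3.136, -0.176, -0.012]
contact_force: [1.7, -0.3, 0.4]
grip_width: 0.062
gripper_force: 0.0
clock: 77.9
tcp_pos: [0.5098, 0.1732, 0.1831]
orientation: [3.133, 0.169, -0.003]
contact_force: [0.8, -0.1, -0.2]
grip_width: 0.0623
gripper_force: 0.0
tray [([293, 377, 77, 19], (array([0.4944, 0.23  ]), array([133.,  35.]), 4.7, 0.0123)), ([282, 405, 85, 27], (array([0.4913, 0.2985]), array([140.,  46.]), 7.6, 0.0124)), ([274, 436, 91, 38], (array([0.4836, 0.3736]), array([141.,  59.]), 6.6, 0.0125))]
```

View pics/f.png

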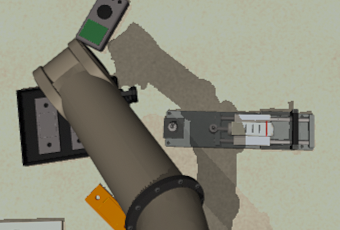

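All three straps lie flat in the tray at z ≈ 0.012. The tester is empty, with the pointer at zero and the handle home. The arm is clear.

```bash
python3 -c "
from h import *
print(r.hand_in())"
```

```text
the job is handed in; nothing more can be done
None
```

The narrow, medium and wide straps were each proof-loaded at their own line and laid flat in the tray. The tester is empty and home, and the job was handed in at about 78 s; the hand-in returned no verdict.

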